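# Put the toiletries back in their places on the bathroom vanity

### The arm

A 6-joint arm with a two-finger parallel gripper is mounted at the origin on the work surface. World frame = base frame: x ahead of the robot, y to its left, z up, the work surface at z = 0. Lengths are in m, angles in rad, forces in N, time in s.
With the tool pointing down it reaches from about 0.35 to 0.925 m from the base axis. Payload 6.4 kg.
Tool frame: the origin (TCP) lies at the very end of the fingers, on their centre line; the grasp point (between the pads) lies 19 mm behind it; y points along the fingers, z is the direction in which the jaws open and shut, and the axes are right-handed (so a half turn about y gives the same grasp; the last joint's range is limited). The gripper opens to 85 mm and grips with 20 to 120 N. Pads are 22 mm wide; open, the fingers measure 114 mm over their backs; the gripper's body (76 mm by 85 mm) begins 54 mm behind the grasp point. The pads swing forward as they close: fully open they stand 13 mm farther back than shut.
Start: joints at [0.93, 0.245, 1.558, -0, 1.339, -0.174], TCP at [0.293, 0.58, 0.231] pointing down, gripper open.
Joint ranges: [-3.13, 3.13], [-1.02, 2.26], [0.13, 2.54], [-0.95, 4.09], [0.21, 2.88], [-2.74, 2.74]. Speed limits (rad/s): [2.57, 2.57, 3.14, 3.14, 3.14, 3.14].

### API

Orientations are given as a rotation vector (axis times angle).
In Python, from cell import sensors, eyes, manip gives the robot as it stands.
- The arm moves only by the tool arm_command, never from a script. Its argument "commands" is a list of rows, each a list of 3 entries, a list of its own where there are three numbers: the closure in counts, from 0 (fully open) to 255 (shut), then the shift along the tool's x, y, z in mm, then the turn about the tool's y in degrees. A call has 1 to 5 rows; each row is the pose to reach, as a shift and turn from the pose measured when the call began, along the tool's axes at that moment; what a row does not reach only later rows make up. A row lasts 1/12 s, in which the tool goes at most 41.7 mm and 7.16 degrees, less where a joint would pass 70% of its speed; a pose out of reach is approached as far as the arm can. A call with a gripper value outside its range is refused whole. The fingers move at their own pace and stop on an object; the grip force is fixed at half the most. Time passes only in rows, so rows that repeat a pose let the fingers close. It gives the time, the measured TCP pose, the force and the opening at its end, in the units of the state.
- sensors.get_obs(): the state, without advancing time (a new reading comes with each control period).
- eyes.get_image(name): name is "side" or "top" or "wrist"; returns the picture (384x512x3 uint8, red, green, blue); there is no depth.
- eyes.get_calibration(name): a dict with "intrinsics" (3x3 intrinsics, pixels), "cam_to_world" (4x4, takes a point from camera to world coordinates). Camera axes: x right, y down, z forward; pixel columns grow to the right and rows downward; lengths in m; the calibration is good to about 2 mm. The wrist camera is an equidistant fisheye: a pixel r from the principal point sees the ray r / f radians off the axis. A picture is of the moment at which its call begins: read the wrist's pose just before it. get_calibration takes no time and is no camera call; for the wrist camera it gives the pose at the moment of the call.
- manip.job_done(): hands the job in, once; it reports no verdict.
The state is a dict: "time": time; "q": joint angles; "qd": joint speeds; "effort": joint torques, N m; "tcp_pos": TCP position; "ee_rot": TCP orientation; "ft_force": force on the tool from outside, world axes, zero at the start; "torque": the same for the moment, N m; "finger_gap": finger opening in m.
Only numpy, scipy, OpenCV 4.12 (cv2) and the standard library are available. Lean on these libraries where they do the work, as an engineer would, in place of code of your own. Each camera call takes 0.05 s, during which the arm holds its last target.

### The job

Put away the four things left out on the front of the vanity: lay the bar of soap flat and lengthwise in the middle of the steel soap rack, lay the toothbrush lengthwise in the long white tray, near its middle and flat on the floor of the tray, and stand the two silicone travel bottles upright on the floor of the open frosted box, the stout one in the wide bay and the slim one in the narrow bay. Leave the egg-shaped jar and the glass tumbler where they stand.

Things in the scene. Friction and masses are not known exactly. Their poses are not given: they have to be found in the camera images.
- soap: Loose cream-coloured bar of soap with rounded edges, 78 mm long (its x axis), 52 mm wide (y), 26 mm thick; about 100 g. Lies flat on the vanity. Origin: centre of its underside, z up. Grip it across its 52 mm width.
- stout_bottle: Loose stout travel bottle of hard grey silicone, standing upright: round body 56 mm in diameter up to 80 mm above its foot, then a shoulder and a white flip cap (36 mm in diameter, 87 to 105 mm above the foot, with a lip 3 mm out on its -x side); 105 mm tall, about 140 g. Rigid. Too wide for the narrow bay. Origin: centre of its underside, z up.
- slim_bottle: Loose slim travel bottle of hard grey silicone, standing upright. Round body 36 mm in diameter up to 99 mm above its foot, then a white flip cap (26 mm in diameter, 105 to 125 mm above the foot); 125 mm tall in all, about 90 g. Origin: centre of its underside, z up. It does not squash.
- toothbrush: Loose blue toothbrush, 175 mm long, lying bristles up. Origin: on its underside at half its length; x runs towards the head, z up. The straight handle is 13 mm wide (y), 11 mm thick (underside at z = 0) and spans x = -87 to +22 mm, then a 7 mm round neck; the head (x = +60 to +87 mm) is 18 mm high. About 25 g, centre of mass near x = -20 mm: grip across the handle there.
- soap_rack: Fixed stainless steel wire rack, 129 mm long (its y axis) and 105 mm wide over its feet (x). Five wires run along y (the bed is 89 mm wide in x) with their tops 24 mm above the vanity; the two ends (y = +-62 mm) are turned up to 37 mm, the long sides are open. Origin: centre of its underside on the vanity, z up.
- storage_box: Fixed open frosted box, 96 mm (x) by 141 mm (y), walls 3 mm thick, 50 mm high, floor top at 3 mm. A divider (47 mm high) makes two bays 90 mm deep in x: narrow, y = -67.5 to -13.5 mm (centre -40.5), and wide, y = -10.5 to +67.5 mm (centre +28.5). The lid is folded back on the +x side, sloping down to the vanity at x = +146 mm; it does not move. Origin: centre of the box's underside, z up.
- brush_tray: Fixed long shallow white ceramic tray, 220 mm long (its y axis), 110 mm wide (x), 16 mm high, walls and floor 5 mm thick (inside 210 by 100 mm, 11 mm deep). Origin: centre of its underside, z up.
- egg_jar: Bystander: loose white ceramic egg-shaped jar, 86 mm in diameter, 112 mm tall, standing at one side. Origin: centre of its underside.
- tumbler: Bystander: loose empty glass tumbler, 72 mm in diameter at the rim, 95 mm tall, standing at the other side. Origin: centre of its underside.
Things that resemble listed ones, but are neither listed nor needed, are in the scene too. Several things look just like the soap_rack: the one meant starts farthest from the robot's base. Several things have the shape of the toothbrush; the one meant has the colours described above.

How it is judged:
By the outcome, as a careful person would: the job done as asked, in the order asked, and still so for the second after the job is handed in, with the robot touching nothing.
It also fails if it takes over 112 s, if anything falls off the work surface, if the arm or the gripper's body presses on something with over 40 N, if the wrist force passes 120 N, or if a joint passes its speed limit or range.

## Working session

There is one attempt and no reset: what is moved stays moved. The work goes in short steps, Python scripts to look and compute and a tool call to move; the robot and the scene stay as the last step left them, time stands still between calls to the robot, and variables do not carry over. Pictures are saved under pics/ and viewed, and the job is handed in when it is done.

Besides the shell and the picture viewer there is one more tool, called after "Emit:" as name([rows], argument=value, ...), one row to a line, values as JSON. arm_command: Moves the arm, as the interface text tells. Its arguments: {"type":"object","properties":{"commands":{"type":"array","items":{"type":"array"}}},"required":["commands"]}

```bash
ls; mkdir -p pics; python3 - <<'E'
from cell import sensors, eyes, manip
import cv2,numpy as np
o=sensors.get_obs(); print(o)
for n in ["side","top","wrist"]:
    c=eyes.get_calibration(n); print(n,np.round(c["intrinsics"],1).tolist(),np.round(c["cam_to_world"],4).tolist())
    im=eyes.get_image(n); cv2.imwrite(f"pics/{n}0.png",im[:,:,::-1])
print(c.keys())
E
```

```text
pics
{'time': 0.0, 'q': array([ 9.29909020e-01,  2.45808736e-01,  1.55905030e+00,  4.93954179e-06,
        1.33869508e+00, -1.74088644e-01]), 'qd': array([-0.00088224,  0.0003143 ,  0.00188888, -0.00042899, -0.00061098,
       -0.00015687]), 'effort': array([-1.24516337e-03, -4.29524231e+01, -3.26123714e+01, -2.15191612e-04,
        5.54654674e-03,  9.59108121e-06]), 'tcp_pos': array([0.29215926, 0.58000002, 0.23016423]), 'ee_rot': array([-1.54143531,  0.36672956, -0.3654921 ]), 'ft_force': array([ 0.14223393,  0.13773904, -1.26093636]), 'torque': array([-0.03243817,  0.00854355, -0.01656116]), 'finger_gap': 0.08543424528032816}
side [[446.4, 0.0, 252.0], [0.0, 446.4, 186.3], [0.0, 0.0, 1.0]] [[0.9728, -0.1393, 0.1849, 0.2974], [-0.2315, -0.5912, 0.7726, -1.0506], [0.0017, -0.7944, -0.6074, 0.8749], [0.0, 0.0, 0.0, 1.0]]
top [[486.9, 0.0, 249.3], [0.0, 486.9, 185.7], [0.0, 0.0, 1.0]] [[-0.0102, -0.9967, 0.0802, 0.4445], [-0.9997, 0.0084, -0.0225, 0.0091], [0.0218, -0.0804, -0.9965, 1.325], [0.0, 0.0, 0.0, 1.0]]
wrist [[297.3, 0.0, 253.2], [0.0, 297.3, 194.6], [0.0, 0.0, 1.0]] [[0.4499, 0.8497, 0.275, 0.2216], [0.8931, -0.4273, -0.1408, 0.6155], [-0.0021, 0.309, -0.9511, 0.3727], [0.0, 0.0, 0.0, 1.0]]
dict_keys(['intrinsics', 'cam_to_world'])
```

View pics/top0.png

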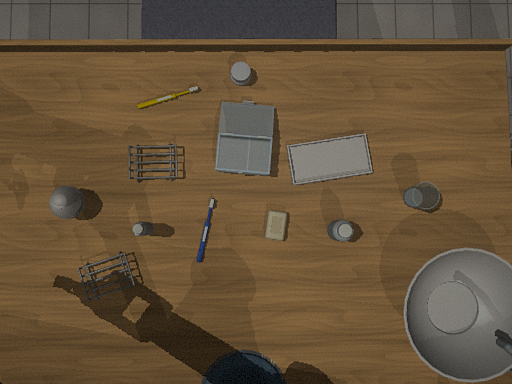

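View pics/side0.png

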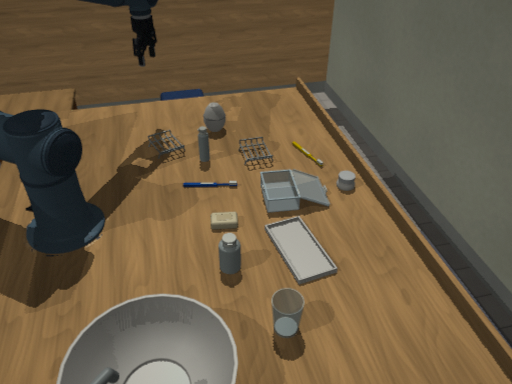

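View pics/wrist0.png

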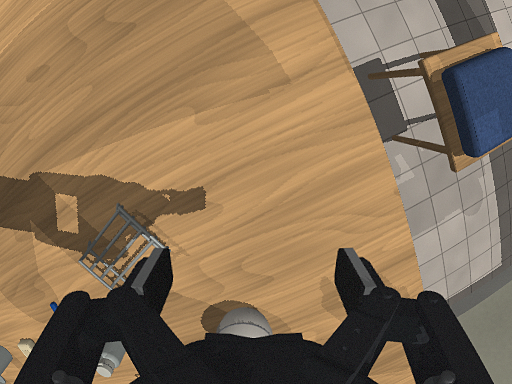

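Objects in the top view: blue toothbrush (206,230) vs yellow one (168,97); soap racks (154,162) vs (108,275); soap (276,225), stout bottle (343,231), slim bottle (142,229), box (245,155), tray (330,158). The blue brush fits the description by colour, and the rack at (154,162) is the one farther from the base. Next I'll enlarge and measure.

```bash
cat > h.py <<'E'
import numpy as np,cv2
from scipy.spatial.transform import Rotation as R
def ray(c,uv,wrist=False):
    K=c["intrinsics"];T=c["cam_to_world"]
    x=(uv[0]-K[0,2])/K[0,0];y=(uv[1]-K[1,2])/K[1,1]
    if wrist:
        r=np.hypot(x,y); d=np.array([np.sin(r)*x/r,np.sin(r)*y/r,np.cos(r)]) if r>1e-9 else np.array([0,0,1.])
    else: d=np.array([x,y,1.])
    return T[:3,3],T[:3,:3]@d
def p2w(c,uv,z,wrist=False):
    o,d=ray(c,uv,wrist); return o+d*(z-o[2])/d[2]
def w2p(c,P,wrist=False):
    T=c["cam_to_world"];K=c["intrinsics"]
    p=(np.atleast_2d(P)-T[:3,3])@T[:3,:3]
    if wrist:
        rr=np.linalg.norm(p[:,:2],axis=1);th=np.arctan2(rr,p[:,2]);s=th/np.maximum(rr,1e-9);xy=p[:,:2]*s[:,None]
    else: xy=p[:,:2]/p[:,2:]
    return xy*[K[0,0],K[1,1]]+[K[0,2],K[1,2]]
def pose(pos,yaw,pts): 
    c,s=np.cos(yaw),np.sin(yaw); pts=np.asarray(pts,float)
    return pts@np.array([[c,s,0],[-s,c,0],[0,0,1]])+[pos[0],pos[1],pos[2] if len(pos)>2 else 0]
def box(x0,x1,y0,y1,z): return [[x0,y0,z],[x1,y0,z],[x1,y1,z],[x0,y1,z],[x0,y0,z]]
def circ(r,z): t=np.linspace(0,2*np.pi,40); return np.c_[r*np.cos(t),r*np.sin(t),0*t+z]
def shapes():
    m=1e-3
    S={}
    S['soap']=[box(-39,39,-26,26,0),box(-39,39,-26,26,26)]
    S['stout']=[circ(28,0),circ(28,80),circ(18,105)]
    S['slim']=[circ(18,0),circ(18,99),circ(13,125)]
    S['brush']=[box(-87,22,-6.5,6.5,0),box(-87,22,-6.5,6.5,11),box(60,87,-5,5,18)]
    S['rack']=[[[x,-62,24],[x,62,24]] for x in (-44.5,-22,0,22,44.5)]+[[[-44,-62,37],[44,-62,37]],[[-44,62,37],[44,62,37]],box(-52.5,52.5,-64.5,64.5,0)]
    S['box']=[box(-48,48,-70.5,70.5,50),box(-45,45,-67.5,-13.5,47),box(-45,45,-10.5,67.5,47),box(-45,45,-67.5,-13.5,3),box(-45,45,-10.5,67.5,3)]
    S['tray']=[box(-55,55,-110,110,16),box(-50,50,-105,105,5),box(-55,55,-110,110,0)]
    S['egg']=[circ(43,50)]
    S['tumbler']=[circ(36,95)]
    return {k:[np.array(l,float)*m for l in v] for k,v in S.items()}
def overlay(im,c,poses,scale=4,off=(0,0),wrist=False,col=(0,255,0)):
    S=shapes()
    for n,(x,y,yaw,*z) in poses.items():
        for l in S[n.split('#')[0]]:
            if len(l)<=5: l=np.concatenate([np.linspace(a,b,12) for a,b in zip(l[:-1],l[1:])])
            q=((w2p(c,pose((x,y,z[0] if z else 0),yaw,l),wrist)-off+.5)*scale-.5)
            cv2.polylines(im,[np.round(q).astype(np.int32)],False,col,1,cv2.LINE_AA)
def crop(im,x0,y0,x1,y1,s): return cv2.resize(im[y0:y1,x0:x1],None,fx=s,fy=s,interpolation=cv2.INTER_CUBIC)
def tool(o):
    M=R.from_rotvec(o["ee_rot"]).as_matrix(); return M
def plan(o,xyz,jaw):
    """mm shift along tool axes to world xyz; turn about tool y so jaw axis (z) lies along world yaw 'jaw' (mod pi)"""
    M=tool(o); d=M.T@(np.array(xyz)-o["tcp_pos"])*1000
    cur=np.arctan2(M[1,2],M[0,2]); t=(jaw-cur+np.pi/2)%np.pi-np.pi/2
    sgn=1 if M[2,1]>0 else -1
    return np.round(d,1),round(np.degrees(t)*sgn,1),round(np.degrees(cur),1)
E
python3 - <<'E'
from h import *
from cell import eyes
c=eyes.get_calibration("top"); im=cv2.imread("pics/top0.png")
for n,uv,z in [("soap",(276,225),.026),("stout",(344,231),.105),("slim",(138,229),.12),("brush",(206,230),.01),("rack",(154,162),.024),("rack2",(108,275),.024),("box",(245,155),.05),("tray",(330,158),.016),("egg",(67,200),.1),("tum",(420,197),.05)]:
    print(n,np.round(p2w(c,uv,z),3))
cv2.imwrite("pics/topA.png",crop(im,120,85,250,245,3.7))
cv2.imwrite("pics/topB.png",crop(im,205,90,385,250,3.7))
E
```

```text
soap [ 0.444 -0.09   0.026]
stout [ 0.427 -0.255  0.105]
slim [0.437 0.256 0.12 ]
brush [0.432 0.097 0.01 ]
rack [0.615 0.234 0.024]
rack2 [0.317 0.353 0.024]
box [ 0.629 -0.009  0.05 ]
tray [ 0.624 -0.241  0.016]
egg [0.511 0.437 0.1  ]
tum [ 0.513 -0.471  0.05 ]
```

View pics/topA.png

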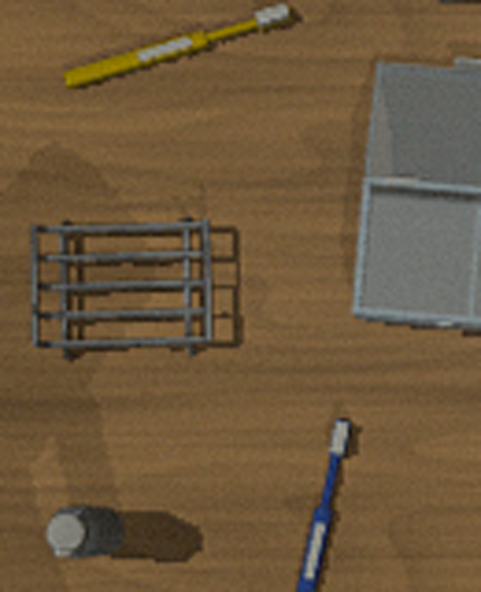

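View pics/topB.png

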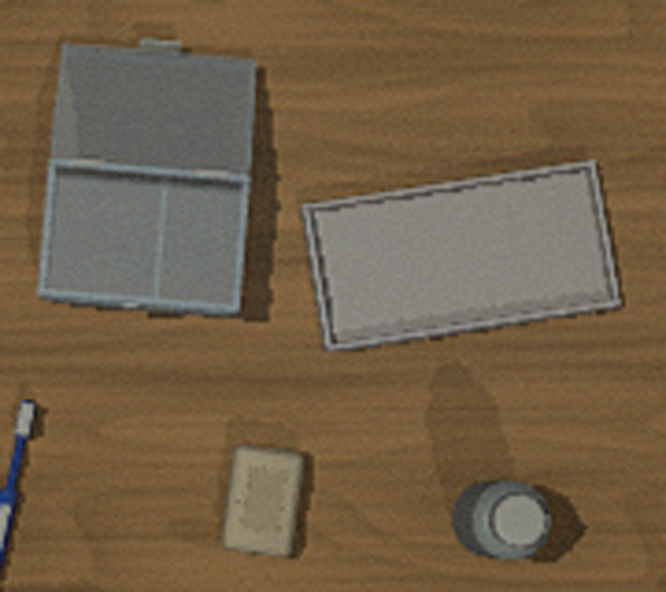

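The crops confirm it. The blue brush has its head at A(341,425); the yellow one is the decoy. The far rack is at A(122,287). The box corners are at B(42,297), (240,313), (247,178), (52,163), with the wide bay at left (+y). I'll compute poses from these and check them with an overlay.

```bash
cat > pz.py <<'E'
from h import *
E
python3 - <<'E'
from h import *
from cell import eyes
c=eyes.get_calibration("top"); im=cv2.imread("pics/top0.png")
B=lambda q:np.array(q)/3.7+[205,90]-.4
A=lambda q:np.array(q)/3.7+[120,85]-.4
W=lambda qs,z:np.array([p2w(c,q,z) for q in qs])
def rect(qs,z,n): # order: (-x,+y),( -x,-y),(+x,-y),(+x,+y)
    w=W(qs,z); ctr=w.mean(0); xv=(w[2]+w[3]-w[0]-w[1])/2; yv=(w[0]+w[3]-w[1]-w[2])/2
    a=np.arctan2(xv[1],xv[0]); b=np.arctan2(-yv[0],yv[1]); print(n,np.round(ctr,4),round(np.linalg.norm(xv),4),round(np.linalg.norm(yv),4),np.round([a,b],3))
    return ctr[0],ctr[1],(a+b)/2
P={}
P['box']=rect([B(q) for q in [(42,297),(240,313),(247,178),(52,163)]],.05,'box')
P['tray']=rect([B(q) for q in [(328,349),(620,304),(595,162),(304,206)]],.016,'tray')
s=rect([B(q) for q in [(223,549),(294,556),(303,452),(235,446)]],.026,'soap'); P['soap']=s
P['rack']=rect([A(q) for q in [(40,347),(210,344),(207,226),(37,229)]],.032,'rack')
h=p2w(c,A((341,421)),.018);t=p2w(c,(200.5,261),.008); yaw=np.arctan2(h[1]-t[1],h[0]-t[0]); print('brush',h,t,np.linalg.norm(h-t))
m=(h+t)/2; P['brush']=(m[0],m[1],yaw)
s=p2w(c,B((519,519)),.105);P['stout']=(s[0],s[1],0)
s=p2w(c,A((67,533)),.125);P['slim']=(s[0],s[1],0)
s=p2w(c,(67,202),.05);P['egg']=(s[0],s[1],0)
s=p2w(c,(429,197),.095);P['tumbler']=(s[0],s[1],0)
for k,v in P.items(): print(k,np.round(v,4).tolist())
import json;json.dump(P,open('P.json','w'))
b=crop(im,120,85,385,270,3); overlay(b,c,P,3,(120,85)); cv2.imwrite('pics/ov.png',b)
c=eyes.get_calibration("side"); im=cv2.imread("pics/side0.png")
b=crop(im,140,90,360,290,3); overlay(b,c,P,3,(140,90)); cv2.imwrite('pics/ovs.png',b)
E
```

```text
box [ 0.6319 -0.0064  0.05  ] 0.097 0.1407 [-0.072 -0.086]
tray [ 0.6224 -0.2395  0.016 ] 0.1068 0.2182 [0.147 0.145]
soap [ 0.4438 -0.0901  0.026 ] 0.0747 0.0503 [-0.116 -0.103]
rack [0.6142 0.2357 0.032 ] 0.0856 0.1219 [0.031 0.011]
brush [0.5165302  0.08057113 0.018     ] [0.34963788 0.11187171 0.008     ] 0.17009636411012746
box [0.6319, -0.0064, -0.0791]
tray [0.6224, -0.2395, 0.1455]
soap [0.4438, -0.0901, -0.1096]
rack [0.6142, 0.2357, 0.0206]
brush [0.4331, 0.0962, -0.1854]
stout [0.4297, -0.2571, 0.0]
slim [0.4382, 0.2557, 0.0]
egg [0.5087, 0.4546, 0.0]
tumbler [0.5109, -0.477, 0.0]
```

View pics/ov.png

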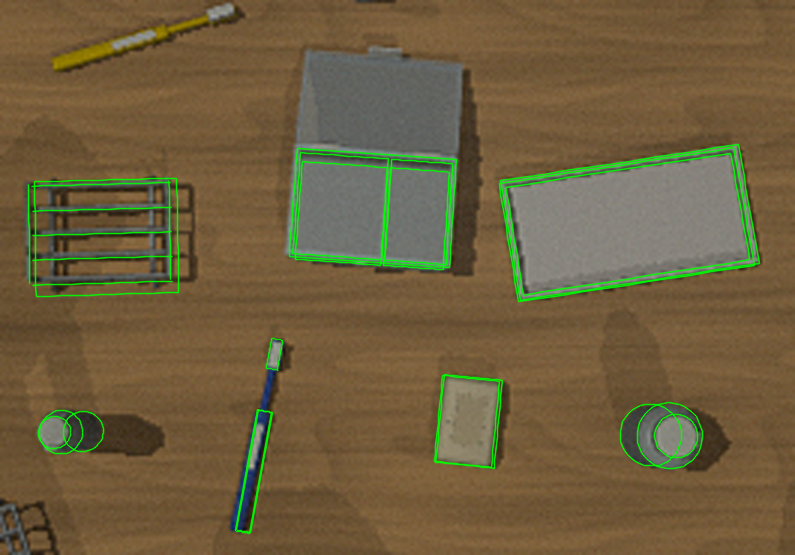

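View pics/ovs.png

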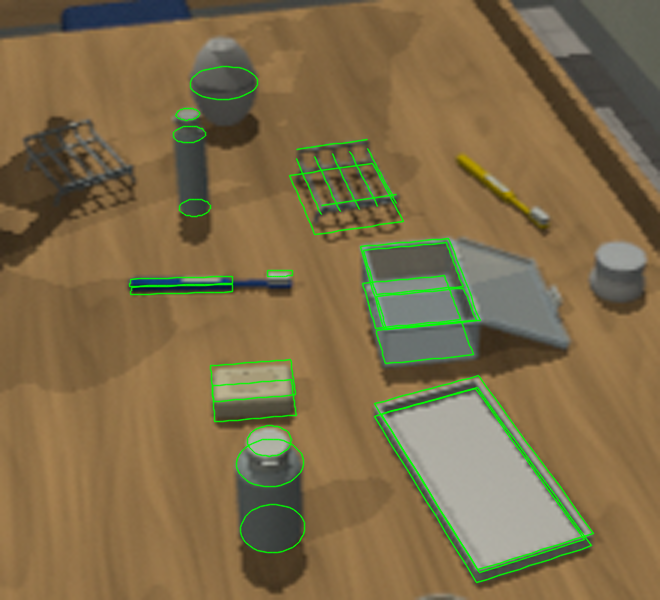

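```bash
cat > go.py <<'E'
import sys
from h import *
from cell import sensors
o=sensors.get_obs()
x,y,z,j=map(float,sys.argv[1:5])
print("t",round(o['time'],2),"tcp",np.round(o['tcp_pos'],4),"gap",round(o['finger_gap'],4),"F",np.round(o['ft_force'],1),"q",np.round(o['q'],2))
print("shift,turn,curjaw",*plan(o,(x,y,z),j)); M=tool(o); print(np.round(M,3).tolist())
E
python3 go.py 0.444 -0.09 0.15 1.461
```

```text
t 0.15 tcp [0.2923 0.5801 0.2304] gap 0.0851 F [ 0.3  0.3 -0. ] q [ 0.93  0.25  1.56 -0.    1.34 -0.17]
shift,turn,curjaw [ 437.1   81.1 -530. ] -20.5 63.3
[[0.893, -0.001, 0.45], [-0.45, -0.001, 0.893], [-0.0, -1.0, -0.001]]
```

Emit:
arm_command([
  [0,[437,0,-530],-20.5],
  [0,[437,0,-530],-20.5],
  [0,[437,0,-530],-20.5],
  [0,[437,0,-530],-20.5],
  [0,[437,0,-530],-20.5],
])

```text
time: 0.57
tcp_pos: [0.3382, 0.3754, 0.2308]
ee_rot: [-1.571, 0.086, -0.084]
ft_force: [0.7, -1.1, 0.8]
finger_gap: 0.0852
```

```bash
python3 go.py 0.444 -0.09 0.15 1.461
```

```text
t 0.57 tcp [0.3382 0.3754 0.2308] gap 0.0852 F [ 0.7 -1.1  0.8] q [ 0.61 -0.1   1.92 -0.    1.32 -0.85]
shift,turn,curjaw [ 155.4   81.4 -451.2] 0.1 83.8
[[0.994, -0.001, 0.108], [-0.108, -0.002, 0.994], [-0.001, -1.0, -0.002]]
```

Emit:
arm_command([
  [0,[155,0,-451],0],
  [0,[155,0,-451],0],
  [0,[155,0,-451],0],
  [0,[155,0,-451],0],
  [0,[155,0,-451],0],
])

```text
time: 0.98
tcp_pos: [0.3839, 0.1722, 0.2312]
ee_rot: [-1.571, 0.085, -0.084]
ft_force: [2.0, 0.3, 0.6]
finger_gap: 0.0855
```

```bash
python3 go.py 0.444 -0.09 0.15 1.461
```

```text
t 0.98 tcp [0.3839 0.1722 0.2312] gap 0.0855 F [2.  0.3 0.6] q [ 0.15 -0.33  2.11 -0.    1.36 -1.31]
shift,turn,curjaw [  87.8   81.6 -254.1] 0.1 83.9
[[0.994, -0.001, 0.107], [-0.107, -0.002, 0.994], [-0.001, -1.0, -0.002]]
```

Emit:
arm_command([
  [0,[88,30,-254],0],
  [0,[88,30,-254],0],
  [0,[88,30,-254],0],
  [0,[88,30,-254],0],
  [0,[88,60,-254],0],
])

```text
time: 1.4
tcp_pos: [0.4308, -0.028, 0.1995]
ee_rot: [-1.572, 0.082, -0.088]
ft_force: [1.6, 0.5, 1.2]
finger_gap: 0.0852
```

Emit:
arm_command([
  [0,[21,30,-59],0],
  [0,[21,30,-59],0],
  [0,[21,30,-59],0],
])

```text
time: 1.65
tcp_pos: [0.4446, -0.0925, 0.1674]
ee_rot: [-1.571, 0.089, -0.089]
ft_force: [-0.2, 1.0, 0.2]
finger_gap: 0.0853
```

```bash
cat > wr.py <<'E'
import sys,json
from h import *
from cell import sensors,eyes
P=json.load(open('P.json'))
o=sensors.get_obs(); c=eyes.get_calibration('wrist'); im=eyes.get_image('wrist')[:,:,::-1].copy()
n=sys.argv[1]; cv2.imwrite(f'pics/{n}_raw.png',im); np.savez(f'pics/{n}.npz',K=c['intrinsics'],T=c['cam_to_world'])
b=cv2.resize(im,None,fx=1.5,fy=1.5,interpolation=cv2.INTER_CUBIC)
overlay(b,c,{k:P[k] for k in sys.argv[2:]},1.5,(0,0),True); cv2.imwrite(f'pics/{n}.png',b)
E
python3 wr.py w1 soap; python3 go.py 0.444 -0.09 0.15 1.461
```

```text
t 1.7 tcp [ 0.4447 -0.0906  0.1683] gap 0.0854 F [-0.7  1.6  0.5] q [-0.45 -0.16  2.1  -0.    1.2  -1.91]
shift,turn,curjaw [-0.8 18.3  0.6] -0.1 83.6
[[0.994, 0.001, 0.112], [-0.112, -0.002, 0.994], [0.001, -1.0, -0.002]]
```

View pics/w1.png

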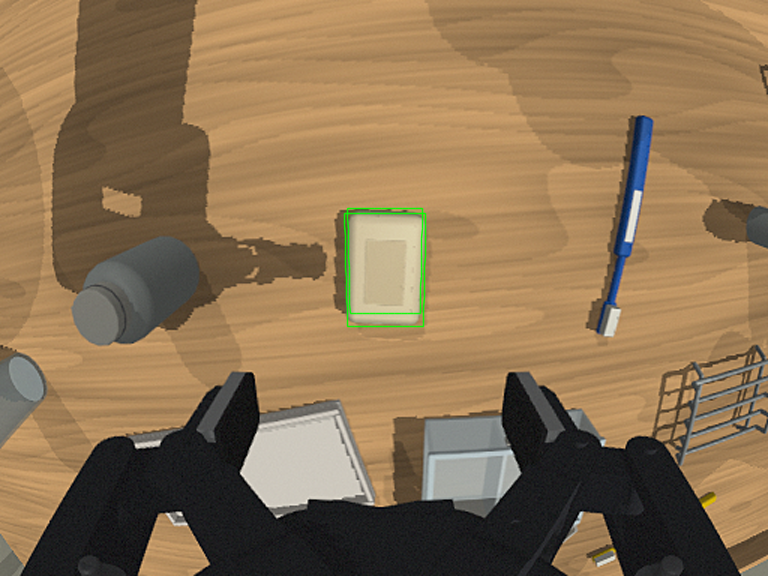

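Emit:
arm_command([
  [0,[-1,40,0],0],
  [0,[-1,80,0],0],
  [0,[-1,120,0],0],
  [0,[-1,150,0],0],
  [0,[-1,161,0],0],
])

```text
time: 2.12
tcp_pos: [0.4405, -0.0883, 0.0033]
ee_rot: [-1.568, 0.092, -0.082]
ft_force: [-0.3, 0.9, -0.6]
finger_gap: 0.0858
```

```bash
python3 go.py 0.444 -0.09 0.004 1.461
```

```text
t 2.12 tcp [ 0.4405 -0.0883  0.0033] gap 0.0858 F [-0.3  0.9 -0.6] q [-0.45  0.14  2.16 -0.    0.84 -1.91]
shift,turn,curjaw [ 3.7 -0.7 -1.3] -0.1 83.6
[[0.994, -0.006, 0.111], [-0.111, 0.002, 0.994], [-0.006, -1.0, 0.001]]
```

Emit:
arm_command([
  [0,[3,-1,-1],0],
  [255,[3,-1,-1],0],
  [255,[3,-1,-1],0],
  [255,[3,-1,-1],0],
  [255,[3,-1,-1],0],
])

```text
time: 2.53
tcp_pos: [0.4453, -0.0902, 0.0066]
ee_rot: [-1.569, 0.089, -0.085]
ft_force: [-0.3, 1.2, 8.0]
finger_gap: 0.0507
```

Emit:
arm_command([
  [255,[0,0,0],0],
  [255,[0,0,0],0],
  [255,[0,0,0],0],
])

```text
time: 2.78
tcp_pos: [0.4456, -0.0903, 0.0071]
ee_rot: [-1.57, 0.088, -0.086]
ft_force: [0.8, 0.7, -2.1]
finger_gap: 0.0508
```

```bash
python3 go.py 0.614 0.235 0.12 0.0206
```

```text
t 2.78 tcp [ 0.4456 -0.0903  0.0071] gap 0.0508 F [ 0.8  0.7 -2.1] q [-0.45  0.14  2.16 -0.    0.84 -1.91]
shift,turn,curjaw [ 131.3 -113.2  341.8] 82.5 83.7
[[0.994, -0.001, 0.111], [-0.111, -0.0, 0.994], [-0.001, -1.0, -0.001]]
```

Emit:
arm_command([
  [255,[0,-40,0],0],
  [255,[0,-80,0],0],
  [255,[0,-120,0],0],
  [255,[31,-125,40],7],
  [255,[46,-125,80],14],
])

```text
time: 3.2
tcp_pos: [0.4937, -0.0349, 0.1367]
ee_rot: [-1.557, 0.256, -0.272]
ft_force: [0.4, -0.1, -1.1]
finger_gap: 0.0507
```

```bash
python3 go.py 0.614 0.235 0.13 0.0206
```

```text
t 3.2 tcp [ 0.4937 -0.0349  0.1367] gap 0.0507 F [ 0.4 -0.1 -1.1] q [-0.3  -0.02  2.03 -0.    1.12 -1.53]
shift,turn,curjaw [ 24.5   6.8 294.5] 69.6 70.7
[[0.944, 0.009, 0.33], [-0.33, -0.004, 0.944], [0.01, -1.0, -0.001]]
```

Emit:
arm_command([
  [255,[2,0,35],7.1],
  [255,[5,0,70],14.2],
  [255,[9,0,105],21.3],
  [255,[12,0,140],28.4],
  [255,[15,0,175],35.5],
])

```text
time: 3.62
tcp_pos: [0.5655, 0.1265, 0.1365]
ee_rot: [-1.447, 0.714, -0.73]
ft_force: [0.3, -0.6, -1.3]
finger_gap: 0.0506
```

```bash
python3 go.py 0.614 0.235 0.13 0.0206
```

```text
t 3.62 tcp [0.5655 0.1265 0.1365] gap 0.0506 F [ 0.3 -0.6 -1.3] q [ 0.03  0.18  1.82 -0.    1.14 -0.62]
shift,turn,curjaw [-57.5   6.4 104. ] 35.8 37.0
[[0.602, 0.009, 0.799], [-0.799, -0.004, 0.602], [0.009, -1.0, 0.005]]
```

Emit:
arm_command([
  [255,[-14,0,26],7.1],
  [255,[-29,0,52],14.2],
  [255,[-43,0,78],21.3],
  [255,[-58,0,104],28.4],
  [255,[-58,0,104],35.5],
])

```text
time: 4.03
tcp_pos: [0.6145, 0.2396, 0.1362]
ee_rot: [-1.215, 1.183, -1.198]
ft_force: [-0.5, 0.6, -0.5]
finger_gap: 0.0508
```

Emit:
arm_command([
  [255,[0,0,0],0],
  [255,[0,0,0],0],
])

```text
time: 4.2
tcp_pos: [0.6139, 0.24, 0.1354]
ee_rot: [-1.218, 1.181, -1.195]
ft_force: [-0.5, -0.5, -1.5]
finger_gap: 0.0509
```

```bash
python3 wr.py w2 rack;python3 go.py 0.614 0.235 0.13 0.0206
```

```text
t 4.25 tcp [0.6139 0.2394 0.1355] gap 0.0506 F [ 1.4  0.1 -1.4] q [ 0.2   0.36  1.6  -0.    1.17  0.18]
shift,turn,curjaw [ 4.4  5.6 -0.1] 0.4 1.5
[[0.027, 0.009, 1.0], [-1.0, -0.003, 0.027], [0.003, -1.0, 0.009]]
```

View pics/w2.png

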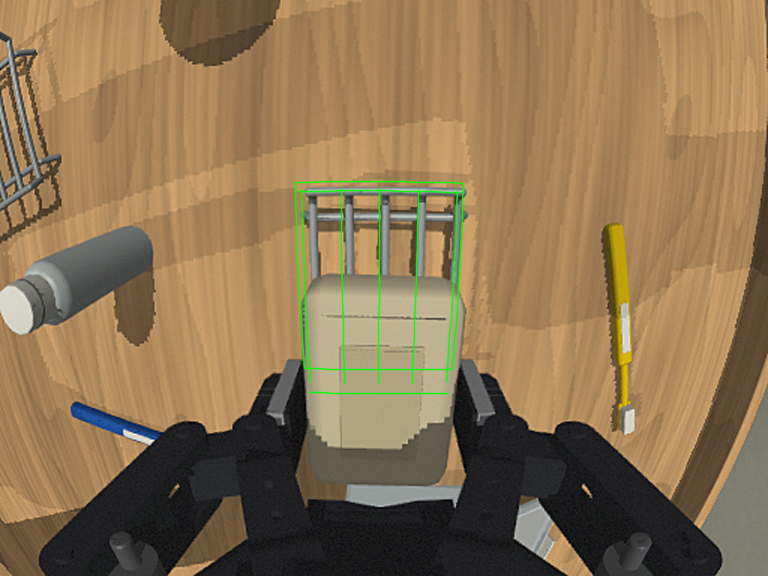

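The rack's wires in w2 sit about 6 px right of my overlay (wires at columns 313 to 458), so its pose needs refining before I place.

```bash
python3 - <<'E'
from h import *
d=np.load('pics/w2.npz');c={'intrinsics':d['K'],'cam_to_world':d['T']}
im=cv2.imread('pics/w2_raw.png')
bs=[]
for p in [(0.6142,0.2357,.0206),(.618,.2335,.0206)]:
    b=crop(im,190,110,320,260,4); overlay(b,c,{'rack':p},4,(190,110),True); bs.append(b[:,:390] if 0 else cv2.resize(b,(390,450)))
cv2.imwrite('pics/w2c.png',np.hstack(bs))
E
```

```text
(no output)
```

View pics/w2c.png

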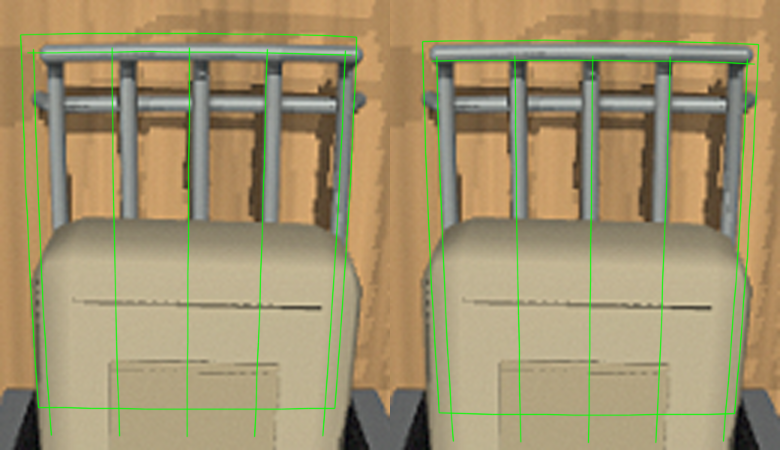

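```bash
python3 go.py 0.618 0.233 0.045 0.028
```

```text
t 4.25 tcp [0.6139 0.2394 0.1355] gap 0.0506 F [ 1.4  0.1 -1.4] q [ 0.2   0.36  1.6  -0.    1.17  0.18]
shift,turn,curjaw [ 6.2 90.6  3.1] -0.1 1.5
[[0.027, 0.009, 1.0], [-1.0, -0.003, 0.027], [0.003, -1.0, 0.009]]
```

Emit:
arm_command([
  [255,[6,25,3],0],
  [255,[6,50,3],0],
  [255,[6,75,3],0],
  [255,[6,90,3],0],
  [255,[6,90,3],0],
])

```text
time: 4.67
tcp_pos: [0.6146, 0.2318, 0.0412]
ee_rot: [-1.225, 1.187, -1.193]
ft_force: [-0.1, -0.2, -2.1]
finger_gap: 0.0506
```

```bash
python3 go.py 0.618 0.233 0.031 0.028
```

```text
t 4.67 tcp [0.6146 0.2318 0.0412] gap 0.0506 F [-0.1 -0.2 -2.1] q [ 0.19  0.48  1.63 -0.01  1.03  0.17]
shift,turn,curjaw [-1.2 10.2  3.4] -0.0 1.6
[[0.027, 0.001, 1.0], [-1.0, -0.004, 0.027], [0.004, -1.0, 0.0]]
```

Emit:
arm_command([
  [255,[-1,3,3],0],
  [255,[-1,5,3],0],
  [255,[-1,6,3],0],
  [255,[-1,7,3],0],
  [255,[-1,7,3],0],
])

```text
time: 5.08
tcp_pos: [0.6182, 0.233, 0.0351]
ee_rot: [-1.223, 1.186, -1.193]
ft_force: [-1.1, 0.3, -1.6]
finger_gap: 0.051
```

```bash
python3 go.py 0.618 0.233 0.031 0.028; python3 wr.py w3
```

```text
t 5.08 tcp [0.6182 0.233  0.0351] gap 0.051 F [-1.1  0.3 -1.6] q [ 0.19  0.5   1.62 -0.01  1.02  0.17]
shift,turn,curjaw [-0.1  4.1 -0.2] -0.0 1.6
[[0.027, 0.002, 1.0], [-1.0, -0.004, 0.027], [0.004, -1.0, 0.002]]
```

View pics/w3.png

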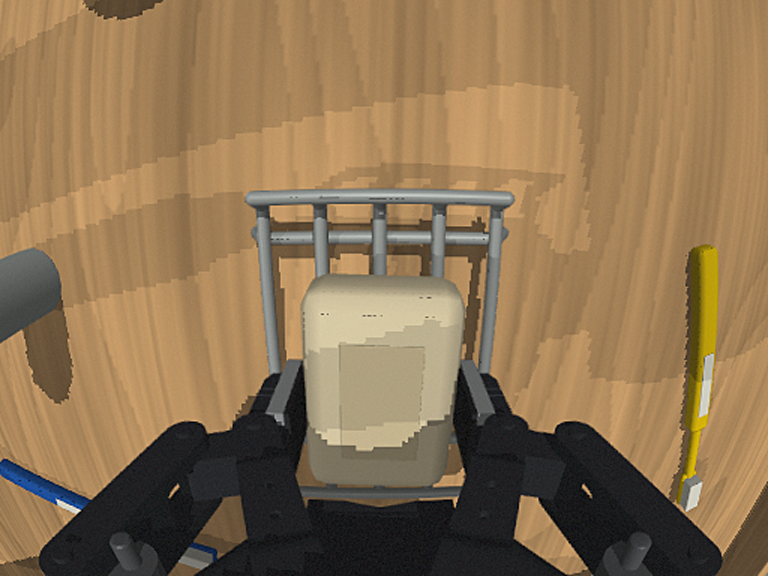

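Soap columns 303 to 462 are centred on the middle wire (380), between the end bars at rows 197 and 490. I'll lower until contact.

Emit:
arm_command([
  [255,[0,2,0],0],
  [255,[0,3,0],0],
  [255,[0,4,0],0],
  [255,[0,4,0],0],
])

```text
time: 5.47
tcp_pos: [0.618, 0.233, 0.0308]
ee_rot: [-1.224, 1.186, -1.193]
ft_force: [0.4, -0.1, -0.4]
finger_gap: 0.0507
```

```bash
python3 go.py 0.618 0.233 0.031 0.028
```

```text
t 5.47 tcp [0.618  0.233  0.0308] gap 0.0507 F [ 0.4 -0.1 -0.4] q [ 0.19  0.5   1.62 -0.01  1.01  0.17]
shift,turn,curjaw [-0.  -0.2 -0. ] -0.0 1.6
[[0.027, 0.002, 1.0], [-1.0, -0.004, 0.027], [0.004, -1.0, 0.002]]
```

Emit:
arm_command([
  [255,[0,1,0],0],
  [255,[0,2,0],0],
  [255,[0,2,0],0],
])

```text
time: 5.72
tcp_pos: [0.6183, 0.233, 0.0306]
ee_rot: [-1.224, 1.186, -1.193]
ft_force: [-4.7, -1.7, 8.8]
finger_gap: 0.0507
```

```bash
python3 go.py 0.618 0.233 0.031 0.028
```

```text
t 5.72 tcp [0.6183 0.233  0.0306] gap 0.0507 F [-4.7 -1.7  8.8] q [ 0.19  0.5   1.62 -0.01  1.01  0.17]
shift,turn,curjaw [-0.  -0.4 -0.3] -0.0 1.6
[[0.028, 0.001, 1.0], [-1.0, -0.004, 0.028], [0.004, -1.0, 0.001]]
```

Emit:
arm_command([
  [160,[0,0,0],0],
  [0,[0,0,0],0],
  [0,[0,0,0],0],
  [0,[0,0,0],0],
  [0,[0,0,0],0],
])

```text
time: 6.13
tcp_pos: [0.6183, 0.233, 0.0304]
ee_rot: [-1.225, 1.186, -1.193]
ft_force: [-0.1, -0.5, -0.4]
finger_gap: 0.0852
```

Emit:
arm_command([
  [0,[0,-25,0],0],
  [0,[0,-65,0],0],
  [0,[0,-100,0],0],
  [0,[0,-120,0],0],
])

```text
time: 6.47
tcp_pos: [0.62, 0.2339, 0.1551]
ee_rot: [-1.219, 1.182, -1.195]
ft_force: [0.9, 0.5, 0.4]
finger_gap: 0.0853
```

```bash
python3 wr.py w4;  python3 go.py 0.414 0.1 0.15 1.385
```

```text
t 6.52 tcp [0.622  0.2344 0.1589] gap 0.0853 F [3.5 1.3 2.4] q [ 0.19  0.34  1.58 -0.    1.21  0.17]
shift,turn,curjaw [ 128.6    6.5 -211.8] -77.8 1.6
[[0.028, 0.013, 1.0], [-1.0, -0.002, 0.028], [0.002, -1.0, 0.013]]
```

View pics/w4.png

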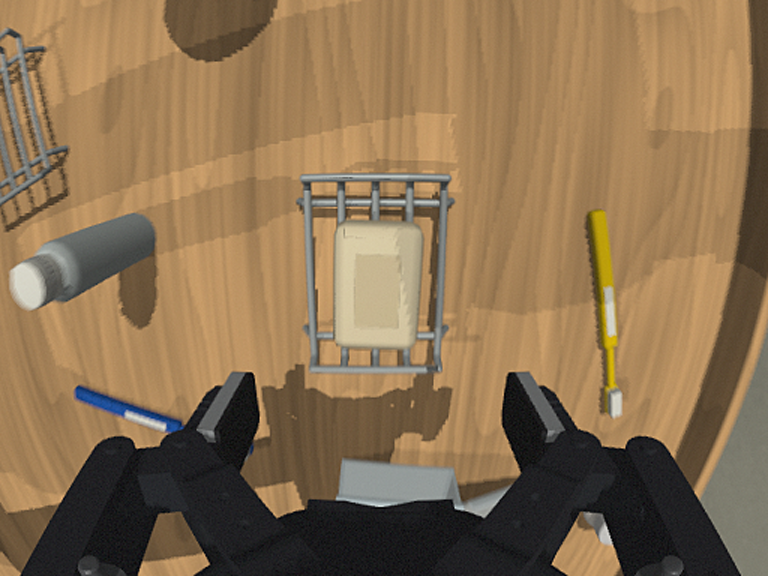

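```bash
python3 - <<'E'
from h import *
d=np.load('pics/w4.npz');c={'intrinsics':d['K'],'cam_to_world':d['T']}
f=lambda u,v,z:np.round(p2w(c,(np.array([u,v])+.5)/1.5-.5,z,True),4)
print(f(378,222,.045),f(378,348,.045),f(335,285,.045),f(422,285,.045))
print('bars',f(376,179,.037),f(376,369,.037)); print('wires',f(308,285,.024),f(441,285,.024))
im=cv2.imread('pics/w4_raw.png'); b=crop(im,180,100,320,260,4); overlay(b,c,{'soap':(.618,.2352,.028-np.pi/2,.024),'rack':(.618,.235,.028)},4,(180,100),True); cv2.imwrite('pics/w4c.png',cv2.resize(b,None,fx=.9,fy=.9))
E
```

```text
[0.6186 0.2723 0.045 ] [0.6207 0.1934 0.045 ] [0.5941 0.234  0.045 ] [0.6458 0.2353 0.045 ]
bars [0.6168 0.2964 0.037 ] [0.6199 0.1742 0.037 ]
wires [0.5746 0.2269 0.024 ] [0.6605 0.2291 0.024 ]
```

View pics/w4c.png

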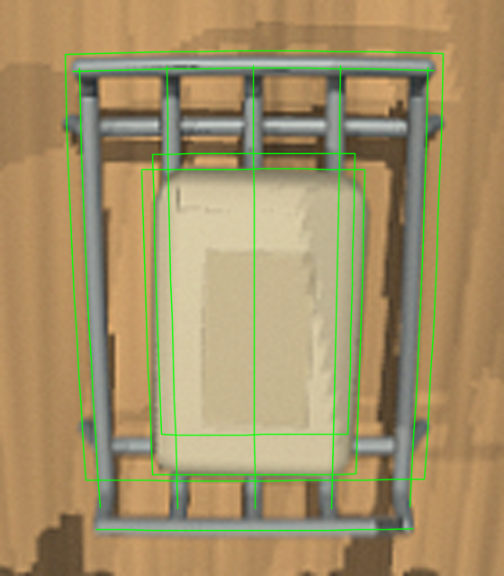

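Soap is on the rack, about 2 mm off centre and flat. Next is the blue brush; I'll refine it from w1, where the tail is at (644,116) and the head at (606,335).

```bash
python3 - <<'E'
from h import *
d=np.load('pics/w1.npz');c={'intrinsics':d['K'],'cam_to_world':d['T']}
f=lambda u,v,z:p2w(c,(np.array([u,v])+.5)/1.5-.5,z,True)
t=f(643,117,.008);h=f(606,334,.012);k=f(622,256,.011)
print(t,h,k,np.linalg.norm(h-t),'yaw',np.arctan2(*(h-t)[1::-1]),np.arctan2(*(k-t)[1::-1]),'mid',(t+h)/2)
from cell import eyes
c=eyes.get_calibration("top"); im=cv2.imread("pics/top0.png")
b=crop(im,180,180,240,280,6)
overlay(b,c,{'brush':(.4335,.097,-.2)},6,(180,180)); cv2.imwrite('pics/tb.png',b)
E
```

```text
[0.34921083 0.11424261 0.008     ] [0.51720353 0.07951022 0.012     ] [0.45436834 0.09072639 0.011     ] 0.17159220898823188 yaw -0.20387685930874064 -0.22000875743173035 mid [0.43320718 0.09687642 0.01      ]
```

View pics/tb.png

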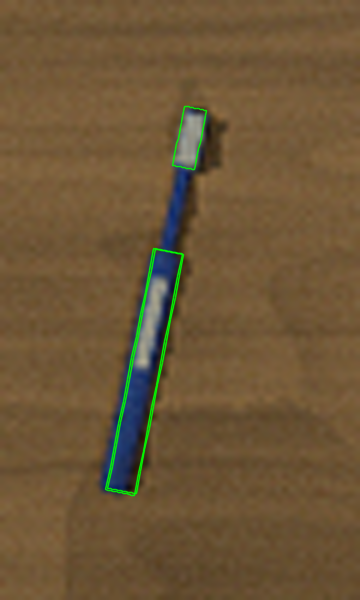

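```bash
python3 go.py 0.4136 0.101 0.13 1.364
```

```text
t 6.52 tcp [0.622  0.2344 0.1589] gap 0.0853 F [3.5 1.3 2.4] q [ 0.19  0.34  1.58 -0.    1.21  0.17]
shift,turn,curjaw [ 127.5   26.5 -212.4] -76.6 1.6
[[0.028, 0.013, 1.0], [-1.0, -0.002, 0.028], [0.002, -1.0, 0.013]]
```

Emit:
arm_command([
  [0,[20,0,-35],-7.1],
  [0,[40,0,-70],-14.2],
  [0,[60,0,-105],-21.3],
  [0,[80,0,-140],-28.4],
  [0,[100,0,-172],-35.5],
])

```text
time: 6.93
tcp_pos: [0.4507, 0.129, 0.1561]
ee_rot: [-1.446, 0.706, -0.724]
ft_force: [0.5, -0.9, 0.4]
finger_gap: 0.0853
```

```bash
python3 go.py 0.4136 0.101 0.13 1.364
```

```text
t 6.93 tcp [0.4507 0.129  0.1561] gap 0.0853 F [ 0.5 -0.9  0.4] q [ 0.04 -0.11  2.08 -0.    1.16 -0.62]
shift,turn,curjaw [ -0.6  25.7 -46.7] -40.7 37.5
[[0.608, 0.012, 0.794], [-0.794, -0.002, 0.608], [0.009, -1.0, 0.008]]
```

Emit:
arm_command([
  [0,[0,0,-20],-7.1],
  [0,[0,10,-47],-14.2],
  [0,[0,20,-47],-21.3],
  [0,[0,26,-47],-28.4],
  [0,[0,26,-47],-35.5],
])

```text
time: 7.35
tcp_pos: [0.4122, 0.1001, 0.1281]
ee_rot: [-1.559, 0.222, -0.238]
ft_force: [-0.4, 0.9, 0.4]
finger_gap: 0.085
```

Emit:
arm_command([
  [0,[0,0,0],-5.3],
  [0,[0,0,0],-5.3],
])

```text
time: 7.52
tcp_pos: [0.4117, 0.1, 0.1275]
ee_rot: [-1.566, 0.15, -0.163]
ft_force: [-0.1, -0.4, 0.7]
finger_gap: 0.0855
```

```bash
python3 -c "
import json;P=json.load(open('P.json'));P['brush']=(.4332,.0969,-.207);P['rack']=(.618,.2353,.028);json.dump(P,open('P.json','w'))"; python3 wr.py w5 brush; python3 go.py 0.4136 0.101 0.003 1.364
```

```text
t 7.57 tcp [0.4119 0.1001 0.1278] gap 0.0851 F [-0.1 -0.1  1.1] q [-0.03 -0.19  2.2  -0.    1.12 -1.4 ]
shift,turn,curjaw [  0.3 124.8   1.3] 0.2 78.4
[[0.979, 0.009, 0.201], [-0.201, -0.002, 0.98], [0.009, -1.0, -0.0]]
```

View pics/w5.png

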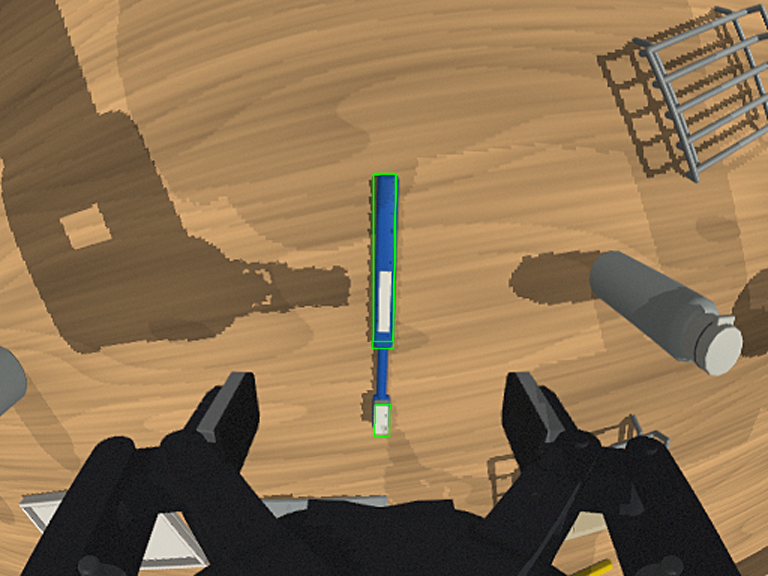

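The overlay sits on the blue brush (handle columns 374–396, head at (382,420)). Descending.

Emit:
arm_command([
  [0,[0,40,1],0],
  [0,[0,80,1],0],
  [0,[0,110,1],0],
  [0,[0,119,1],0],
  [0,[0,122,1],0],
])

```text
time: 7.98
tcp_pos: [0.4114, 0.1008, 0.004]
ee_rot: [-1.566, 0.157, -0.164]
ft_force: [0.4, -0.1, 0.2]
finger_gap: 0.0854
```

Emit:
arm_command([
  [80,[0,0,0],0],
  [160,[0,0,0],0],
])

```text
time: 8.15
tcp_pos: [0.4129, 0.1008, 0.0054]
ee_rot: [-1.566, 0.156, -0.166]
ft_force: [-0.7, 0.1, 0.6]
finger_gap: 0.064
```

```bash
python3 go.py 0.4136 0.101 0.003 1.364
```

```text
t 8.15 tcp [0.4129 0.1008 0.0054] gap 0.064 F [-0.7  0.1  0.6] q [-0.03  0.08  2.23 -0.    0.82 -1.39]
shift,turn,curjaw [0.7 2.4 0.3] 0.1 78.3
[[0.979, 0.007, 0.204], [-0.204, -0.002, 0.979], [0.007, -1.0, -0.001]]
```

Emit:
arm_command([
  [160,[0,2,0],0],
  [200,[0,2,0],0],
  [255,[0,2,0],0],
  [255,[0,2,0],0],
  [255,[0,2,0],0],
])

```text
time: 8.57
tcp_pos: [0.4137, 0.1009, 0.0044]
ee_rot: [-1.566, 0.155, -0.168]
ft_force: [-2.2, 0.6, 6.0]
finger_gap: 0.0107
```

Emit:
arm_command([
  [255,[0,0,0],0],
  [255,[0,0,0],0],
  [255,[0,0,0],0],
])

```text
time: 8.82
tcp_pos: [0.4137, 0.1009, 0.0044]
ee_rot: [-1.566, 0.154, -0.168]
ft_force: [0.3, -0.1, 0.5]
finger_gap: 0.0105
```

```bash
python3 go.py 0.6224 -0.2395 0.12 0.1455
```

```text
t 8.82 tcp [0.4137 0.1009 0.0044] gap 0.0105 F [ 0.3 -0.1  0.5] q [-0.03  0.08  2.23 -0.    0.82 -1.39]
shift,turn,curjaw [ 274.7 -113.1 -290.7] 69.9 78.2
[[0.979, 0.008, 0.204], [-0.204, -0.002, 0.979], [0.009, -1.0, -0.0]]
```

Emit:
arm_command([
  [255,[0,-30,0],0],
  [255,[0,-70,0],0],
  [255,[0,-105,0],0],
  [255,[27,-115,-29],7.1],
  [255,[54,-115,-58],14.2],
])

```text
time: 9.23
tcp_pos: [0.4564, 0.0332, 0.1242]
ee_rot: [-1.541, 0.343, -0.37]
ft_force: [0.9, 0.3, -0.2]
finger_gap: 0.0105
```

```bash
python3 go.py 0.6195 -0.2197 0.12 0.1455
```

```text
t 9.23 tcp [0.4564 0.0332 0.1242] gap 0.0105 F [ 0.9  0.3 -0.2] q [-0.18 -0.1   2.13 -0.    1.09 -1.29]
shift,turn,curjaw [ 257.5    7.8 -155.6] 55.6 64.0
[[0.898, 0.017, 0.439], [-0.439, -0.003, 0.898], [0.017, -1.0, 0.004]]
```

Emit:
arm_command([
  [255,[35,0,-21],7.1],
  [255,[70,0,-42],14.2],
  [255,[105,0,-63],21.3],
  [255,[140,0,-84],28.4],
  [255,[175,0,-105],35.5],
])

```text
time: 9.65
tcp_pos: [0.568, -0.1398, 0.1262]
ee_rot: [-1.396, 0.828, -0.853]
ft_force: [0.4, 0.6, -0.8]
finger_gap: 0.0106
```

```bash
python3 go.py 0.6195 -0.2197 0.12 0.1455
```

```text
t 9.65 tcp [ 0.568  -0.1398  0.1262] gap 0.0106 F [ 0.4  0.6 -0.8] q [-0.44  0.2   1.81  0.    1.11 -0.93]
shift,turn,curjaw [94.7  7.2  7.7] 19.7 28.1
[[0.471, 0.016, 0.882], [-0.882, -0.003, 0.471], [0.01, -1.0, 0.013]]
```

Emit:
arm_command([
  [255,[35,0,3],7.1],
  [255,[70,0,6],14.2],
  [255,[95,7,8],19.7],
  [255,[95,7,8],19.7],
  [255,[95,7,8],19.7],
])

```text
time: 10.07
tcp_pos: [0.6195, -0.2207, 0.119]
ee_rot: [-1.266, 1.09, -1.111]
ft_force: [0.8, 0.6, -0.0]
finger_gap: 0.0107
```

```bash
python3 wr.py w6 tray; python3 go.py 0.6195 -0.2197 0.03 0.1455
```

```text
t 10.12 tcp [ 0.6193 -0.2196  0.1193] gap 0.0108 F [-0.8 -0.8  0.1] q [-0.52  0.37  1.62  0.01  1.14 -0.66]
shift,turn,curjaw [-0.2 89.3 -1.1] 0.1 8.4
[[0.146, 0.015, 0.989], [-0.989, -0.002, 0.146], [0.004, -1.0, 0.014]]
```

View pics/w6.png

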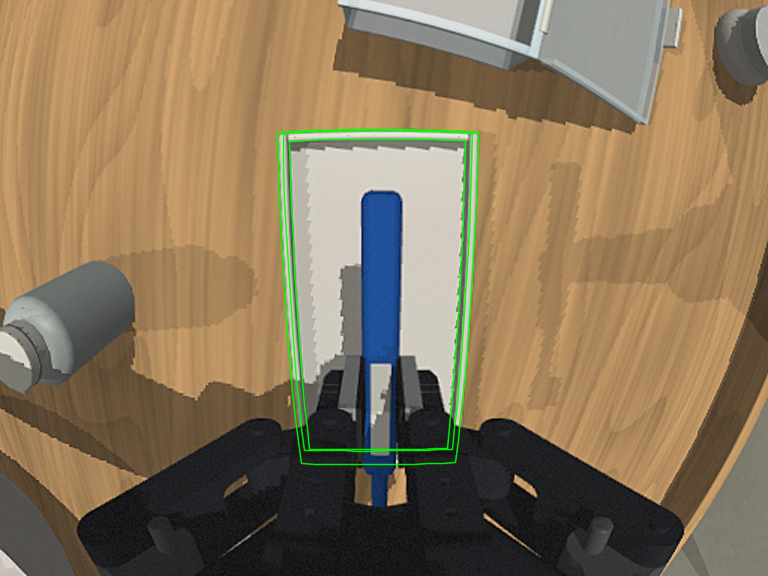

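The tray overlay matches, with the brush centred in columns 362–402. Lowering.

Emit:
arm_command([
  [255,[0,35,-1],0],
  [255,[0,70,-1],0],
  [255,[0,95,-1],0],
  [255,[0,103,-1],0],
  [255,[0,106,-1],0],
])

```text
time: 10.53
tcp_pos: [0.618, -0.218, 0.0112]
ee_rot: [-1.268, 1.092, -1.105]
ft_force: [0.4, 0.1, -0.5]
finger_gap: 0.0106
```

Emit:
arm_command([
  [255,[0,1,0],0],
  [255,[0,1,0],0],
  [255,[0,2,0],0],
])

```text
time: 10.78
tcp_pos: [0.6194, -0.2185, 0.0115]
ee_rot: [-1.267, 1.088, -1.107]
ft_force: [-0.0, 0.0, -0.4]
finger_gap: 0.0108
```

```bash
python3 go.py 0.6195 -0.2197 0.0095 0.1455
```

```text
t 10.78 tcp [ 0.6194 -0.2185  0.0115] gap 0.0108 F [-0.   0.  -0.4] q [-0.51  0.52  1.64  0.01  0.97 -0.67]
shift,turn,curjaw [ 1.2  2.  -0.1] 0.2 8.5
[[0.148, 0.014, 0.989], [-0.989, -0.001, 0.148], [0.003, -1.0, 0.014]]
```

Emit:
arm_command([
  [255,[1,1,0],0],
  [255,[1,2,0],0],
  [255,[1,2,0],0],
  [255,[1,3,0],0],
])

```text
time: 11.12
tcp_pos: [0.6201, -0.2198, 0.0094]
ee_rot: [-1.267, 1.087, -1.108]
ft_force: [-4.0, 2.4, 11.4]
finger_gap: 0.0112
```

```bash
python3 go.py 0.6195 -0.2197 0.0095 0.1455
```

```text
t 11.12 tcp [ 0.6201 -0.2198  0.0094] gap 0.0112 F [-4.   2.4 11.4] q [-0.51  0.52  1.64  0.01  0.96 -0.67]
shift,turn,curjaw [-0.2 -0.1 -0.6] 0.2 8.5
[[0.148, 0.015, 0.989], [-0.989, -0.002, 0.148], [0.004, -1.0, 0.015]]
```

Contact at the expected height. I'll open only part way, inside the tray walls, then rise.

Emit:
arm_command([
  [200,[0,0,0],0],
  [150,[0,0,0],0],
  [150,[0,0,0],0],
  [150,[0,-10,0],0],
  [150,[0,-35,0],0],
])

```text
time: 11.53
tcp_pos: [0.6168, -0.2182, 0.0411]
ee_rot: [-1.269, 1.094, -1.102]
ft_force: [0.3, -0.1, 0.1]
finger_gap: 0.0351
```

Emit:
arm_command([
  [100,[0,-40,0],0],
  [0,[0,-80,0],0],
  [0,[0,-110,0],0],
  [0,[0,-110,0],0],
])

```text
time: 11.87
tcp_pos: [0.62, -0.2206, 0.1608]
ee_rot: [-1.266, 1.081, -1.114]
ft_force: [-0.6, -0.9, 1.0]
finger_gap: 0.0816
```

```bash
python3 wr.py w7 tray; python3 go.py 0.4297 -0.2571 0.15 1.5
```

```text
t 11.92 tcp [ 0.6186 -0.2199  0.1572] gap 0.085 F [-0.   0.7 -0.8] q [-0.52  0.32  1.61  0.01  1.2  -0.67]
shift,turn,curjaw [   8.8    4.1 -192.4] -77.4 8.5
[[0.148, 0.017, 0.989], [-0.989, -0.003, 0.148], [0.005, -1.0, 0.016]]
```

View pics/w7.png

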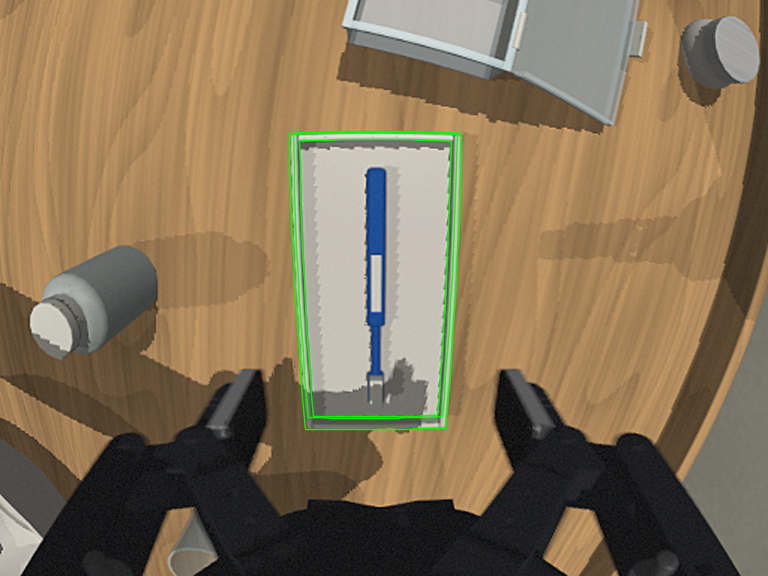

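The brush lies flat in the tray (columns 366–386, rows 168–403), centred. Next is the stout bottle; I'll check its pose against the w1, w5 and w7 views.

```bash
python3 - <<'E'
from h import *
import json
P=json.load(open('P.json'))
bs=[]
for n,o in [('w7',(0,140,120,260)),('w1',(30,140,150,260))]:
    d=np.load(f'pics/{n}.npz');c={'intrinsics':d['K'],'cam_to_world':d['T']}
    im=cv2.imread(f'pics/{n}_raw.png'); b=crop(im,*o,3); overlay(b,c,{'stout':P['stout'],'slim':P['slim']},3,o[:2],True); bs.append(b)
d=np.load(f'pics/w5.npz');c={'intrinsics':d['K'],'cam_to_world':d['T']}
im=cv2.imread(f'pics/w5_raw.png'); b=crop(im,385,150,505,270,3); overlay(b,c,{'stout':P['stout'],'slim':P['slim']},3,(385,150),True); bs.append(b)
cv2.imwrite('pics/st.png',cv2.resize(np.hstack(bs),(798,266)))
E
```

```text
(no output)
```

View pics/st.png

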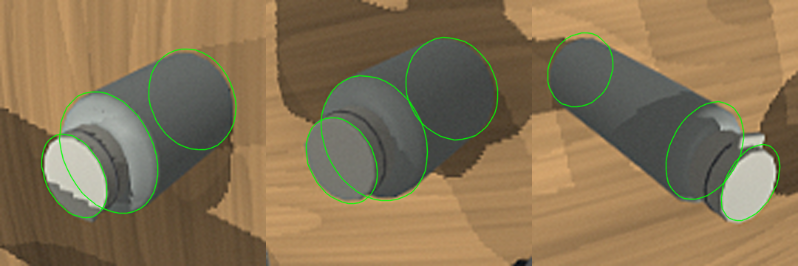

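```bash
python3 go.py 0.4297 -0.2571 0.15 0.148
```

```text
t 11.92 tcp [ 0.6186 -0.2199  0.1572] gap 0.085 F [-0.   0.7 -0.8] q [-0.52  0.32  1.61  0.01  1.2  -0.67]
shift,turn,curjaw [   8.8    4.1 -192.4] 0.0 8.5
[[0.148, 0.017, 0.989], [-0.989, -0.003, 0.148], [0.005, -1.0, 0.016]]
```

Emit:
arm_command([
  [0,[2,0,-41],0],
  [0,[4,0,-82],0],
  [0,[6,0,-123],0],
  [0,[8,0,-160],0],
  [0,[9,0,-185],0],
])

```text
time: 12.33
tcp_pos: [0.4336, -0.2555, 0.1526]
ee_rot: [-1.267, 1.089, -1.108]
ft_force: [-0.5, -0.4, -0.1]
finger_gap: 0.0854
```

```bash
python3 go.py 0.4297 -0.2571 0.052 0.148
```

```text
t 12.33 tcp [ 0.4336 -0.2555  0.1526] gap 0.0854 F [-0.5 -0.4 -0.1] q [-0.76 -0.02  2.    0.01  1.15 -0.91]
shift,turn,curjaw [  0.8 100.6  -5.5] -0.0 8.5
[[0.147, 0.014, 0.989], [-0.989, -0.001, 0.147], [0.003, -1.0, 0.014]]
```

Emit:
arm_command([
  [0,[1,15,-5],0],
  [0,[1,45,-5],0],
  [0,[1,80,-5],0],
  [0,[1,95,-5],0],
  [0,[1,100,-5],0],
])

```text
time: 12.75
tcp_pos: [0.4274, -0.2548, 0.0485]
ee_rot: [-1.266, 1.096, -1.101]
ft_force: [0.5, 0.8, -1.1]
finger_gap: 0.0857
```

Emit:
arm_command([
  [0,[0,0,0],0],
])

```text
time: 12.83
tcp_pos: [0.4268, -0.2542, 0.0473]
ee_rot: [-1.266, 1.098, -1.099]
ft_force: [-0.4, 0.3, 0.8]
finger_gap: 0.0853
```

```bash
python3 wr.py w8 stout; python3 go.py 0.4297 -0.2571 0.052 0.148
```

```text
t 12.88 tcp [ 0.4266 -0.254   0.0475] gap 0.0853 F [-0.3  1.2 -1.1] q [-0.77  0.15  2.05  0.01  0.95 -0.92]
shift,turn,curjaw [ 3.5 -4.5  2.6] -0.0 8.4
[[0.147, 0.006, 0.989], [-0.989, 0.007, 0.147], [-0.006, -1.0, 0.007]]
```

View pics/w8.png

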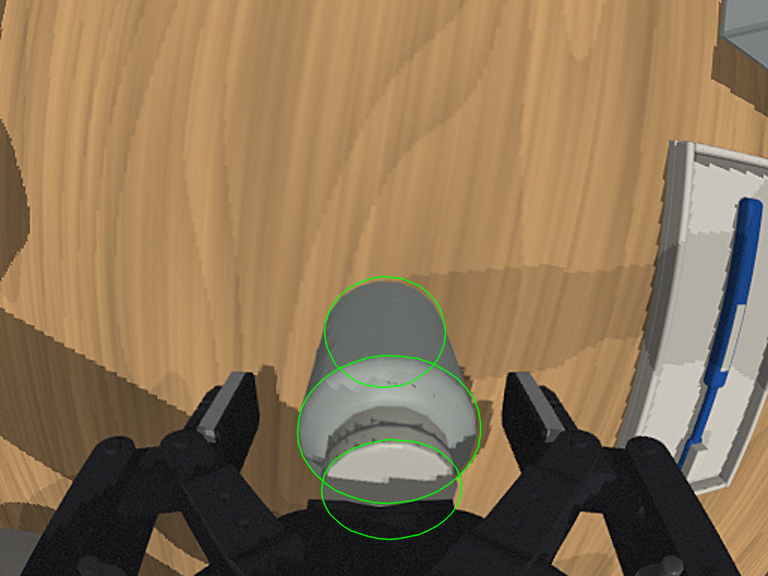

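Emit:
arm_command([
  [0,[3,-4,2],0],
  [0,[3,-4,2],0],
  [255,[3,-4,2],0],
  [255,[3,-4,2],0],
  [255,[3,-4,2],0],
])

```text
time: 13.3
tcp_pos: [0.4297, -0.2574, 0.0528]
ee_rot: [-1.266, 1.097, -1.1]
ft_force: [3.9, -2.4, -0.3]
finger_gap: 0.0542
```

Emit:
arm_command([
  [255,[0,0,0],0],
  [255,[0,0,0],0],
  [255,[0,0,0],0],
])

```text
time: 13.55
tcp_pos: [0.4296, -0.2574, 0.0529]
ee_rot: [-1.266, 1.097, -1.1]
ft_force: [-0.0, 0.5, -0.1]
finger_gap: 0.0538
```

```bash
python3 go.py 0.4297 -0.2571 0.052 0.148
```

```text
t 13.55 tcp [ 0.4296 -0.2574  0.0529] gap 0.0538 F [-0.   0.5 -0.1] q [-0.77  0.14  2.04  0.01  0.96 -0.92]
shift,turn,curjaw [-0.3  0.9  0.1] -0.0 8.5
[[0.147, 0.007, 0.989], [-0.989, 0.005, 0.147], [-0.004, -1.0, 0.008]]
```

Emit:
arm_command([
  [255,[0,-30,0],0],
  [255,[0,-70,0],0],
  [255,[0,-95,0],0],
  [255,[0,-95,0],0],
])

```text
time: 13.88
tcp_pos: [0.4317, -0.2604, 0.1538]
ee_rot: [-1.267, 1.088, -1.109]
ft_force: [0.3, 0.6, -1.4]
finger_gap: 0.054
```

```bash
python3 go.py 0.6342 0.022 0.145 -0.079
```

```text
t 13.88 tcp [ 0.4317 -0.2604  0.1538] gap 0.054 F [ 0.3  0.6 -1.4] q [-0.77 -0.02  2.    0.01  1.15 -0.92]
shift,turn,curjaw [-249.6   11.2  241.7] 13.0 8.5
[[0.147, 0.015, 0.989], [-0.989, -0.002, 0.147], [0.004, -1.0, 0.014]]
```

Emit:
arm_command([
  [255,[-28,0,27],3],
  [255,[-56,0,54],6],
  [255,[-84,0,81],9],
  [255,[-112,0,108],13],
  [255,[-140,0,135],13],
])

```text
time: 14.3
tcp_pos: [0.5446, -0.1001, 0.1537]
ee_rot: [-1.16, 1.259, -1.276]
ft_force: [0.6, -1.0, -1.4]
finger_gap: 0.0539
```

```bash
python3 go.py 0.6342 0.022 0.145 -0.079
```

```text
t 14.3 tcp [ 0.5446 -0.1001  0.1537] gap 0.0539 F [ 0.6 -1.  -1.4] q [-0.39  0.1   1.87  0.    1.16 -0.31]
shift,turn,curjaw [-129.     9.7   79.3] -0.2 -4.7
[[-0.082, 0.013, 0.997], [-0.997, -0.001, -0.082], [0.0, -1.0, 0.013]]
```

Emit:
arm_command([
  [255,[-33,0,20],0],
  [255,[-66,0,40],0],
  [255,[-99,0,60],0],
  [255,[-125,5,77],0],
  [255,[-129,8,79],0],
])

```text
time: 14.72
tcp_pos: [0.6352, 0.0262, 0.145]
ee_rot: [-1.162, 1.257, -1.271]
ft_force: [-0.5, -0.1, -1.8]
finger_gap: 0.0538
```

Emit:
arm_command([
  [255,[0,0,0],0],
])

```text
time: 14.8
tcp_pos: [0.6347, 0.0277, 0.1426]
ee_rot: [-1.165, 1.258, -1.268]
ft_force: [0.1, -0.5, -2.5]
finger_gap: 0.0538
```

```bash
python3 wr.py w9 box; python3 go.py 0.6342 0.022 0.145 -0.079
python3 - <<'E'
from cell import eyes
from h import *
im=eyes.get_image('side')[:,:,::-1].copy(); cv2.imwrite('pics/side1.png',im); cv2.imwrite('pics/side1c.png',crop(im,170,100,370,250,4))
E
```

```text
t 14.85 tcp [0.6342 0.0275 0.1425] gap 0.054 F [-0.5 -0.1 -2.2] q [-0.14  0.3   1.67  0.    1.17 -0.06]
shift,turn,curjaw [ 5.5 -2.5  0.5] 0.2 -4.3
[[-0.076, 0.009, 0.997], [-0.997, 0.001, -0.076], [-0.002, -1.0, 0.009]]
```

View pics/w9.png

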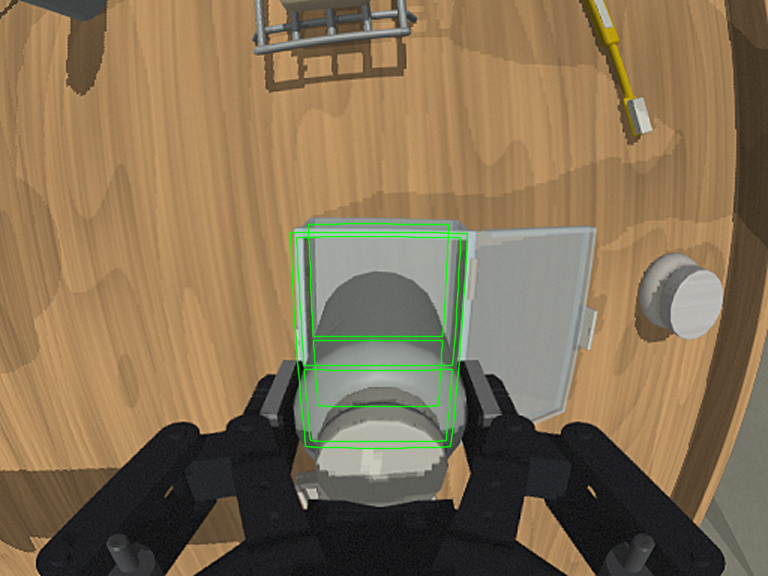

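View pics/side1c.png

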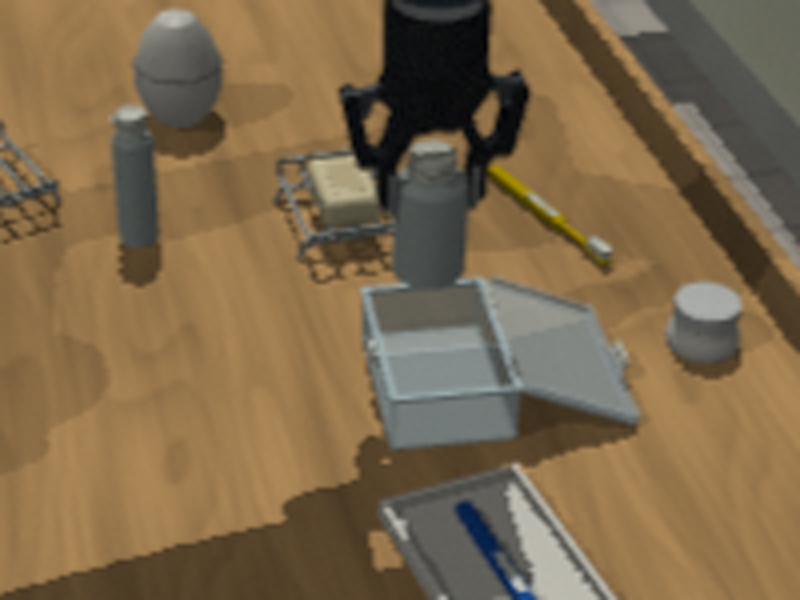

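The box overlay agrees to within 2 mm. The bottle is 5 mm off towards +y, so I'll correct that and lower it.

Emit:
arm_command([
  [255,[5,0,1],0],
  [255,[5,20,1],0],
  [255,[5,45,1],0],
  [255,[5,65,1],0],
  [255,[5,74,1],0],
])

```text
time: 15.32
tcp_pos: [0.6328, 0.02, 0.0659]
ee_rot: [-1.167, 1.265, -1.268]
ft_force: [-0.4, -0.4, -1.8]
finger_gap: 0.0539
```

Emit:
arm_command([
  [255,[0,2,0],0],
  [255,[0,2,0],0],
])

```text
time: 15.48
tcp_pos: [0.6318, 0.0191, 0.0631]
ee_rot: [-1.168, 1.267, -1.268]
ft_force: [-0.1, 0.1, -2.1]
finger_gap: 0.054
```

```bash
python3 go.py 0.6342 0.022 0.056 -0.079
```

```text
t 15.48 tcp [0.6318 0.0191 0.0631] gap 0.054 F [-0.1  0.1 -2.1] q [-0.15  0.4   1.7   0.    1.04 -0.07]
shift,turn,curjaw [-3.1  7.1  2.2] -0.1 -4.6
[[-0.08, 0.002, 0.997], [-0.997, 0.001, -0.08], [-0.001, -1.0, 0.002]]
```

Emit:
arm_command([
  [255,[-3,2,2],0],
  [255,[-3,4,2],0],
  [255,[-3,6,2],0],
  [255,[-3,7,2],0],
  [255,[-3,7,2],0],
])

```text
time: 15.9
tcp_pos: [0.6341, 0.022, 0.0563]
ee_rot: [-1.168, 1.267, -1.268]
ft_force: [-0.2, 0.4, -1.5]
finger_gap: 0.0544
```

```bash
python3 go.py 0.6342 0.022 0.056 -0.079
```

```text
t 15.9 tcp [0.6341 0.022  0.0563] gap 0.0544 F [-0.2  0.4 -1.5] q [-0.14  0.41  1.69  0.    1.03 -0.06]
shift,turn,curjaw [-0.   0.3  0.1] -0.1 -4.6
[[-0.08, 0.002, 0.997], [-0.997, 0.001, -0.08], [-0.001, -1.0, 0.002]]
```

Emit:
arm_command([
  [255,[0,1,0],0],
  [255,[0,2,0],0],
  [255,[0,2,0],0],
])

```text
time: 16.15
tcp_pos: [0.6344, 0.0219, 0.0559]
ee_rot: [-1.169, 1.267, -1.268]
ft_force: [-4.6, 0.4, 7.4]
finger_gap: 0.0537
```

```bash
python3 go.py 0.6342 0.022 0.056 -0.079
```

```text
t 16.15 tcp [0.6344 0.0219 0.0559] gap 0.0537 F [-4.6  0.4  7.4] q [-0.14  0.41  1.69  0.    1.03 -0.07]
shift,turn,curjaw [-0.1 -0.1 -0.2] -0.0 -4.6
[[-0.08, 0.002, 0.997], [-0.997, 0.001, -0.08], [-0.001, -1.0, 0.001]]
```

Emit:
arm_command([
  [160,[0,0,0],0],
  [60,[0,0,0],0],
  [0,[0,0,0],0],
  [0,[0,0,0],0],
  [0,[0,-15,0],0],
])

```text
time: 16.57
tcp_pos: [0.632, 0.0221, 0.0682]
ee_rot: [-1.173, 1.272, -1.265]
ft_force: [-0.6, 0.1, -0.2]
finger_gap: 0.0856
```

Emit:
arm_command([
  [0,[0,-35,0],0],
  [0,[0,-75,0],0],
  [0,[0,-100,0],0],
  [0,[0,-100,0],0],
])

```text
time: 16.9
tcp_pos: [0.6368, 0.0215, 0.1773]
ee_rot: [-1.164, 1.261, -1.272]
ft_force: [0.7, -0.1, 0.6]
finger_gap: 0.0851
```

```bash
python3 wr.py w10 box; python3 go.py 0.4382 0.2557 0.16 -0.08
```

```text
t 16.95 tcp [0.6352 0.0217 0.1739] gap 0.0855 F [-0.4 -0.5 -0.4] q [-0.14  0.26  1.64  0.    1.23 -0.07]
shift,turn,curjaw [-217.6   13.  -215.1] 0.0 -4.6
[[-0.08, 0.005, 0.997], [-0.997, 0.0, -0.08], [-0.001, -1.0, 0.005]]
```

View pics/w10.png

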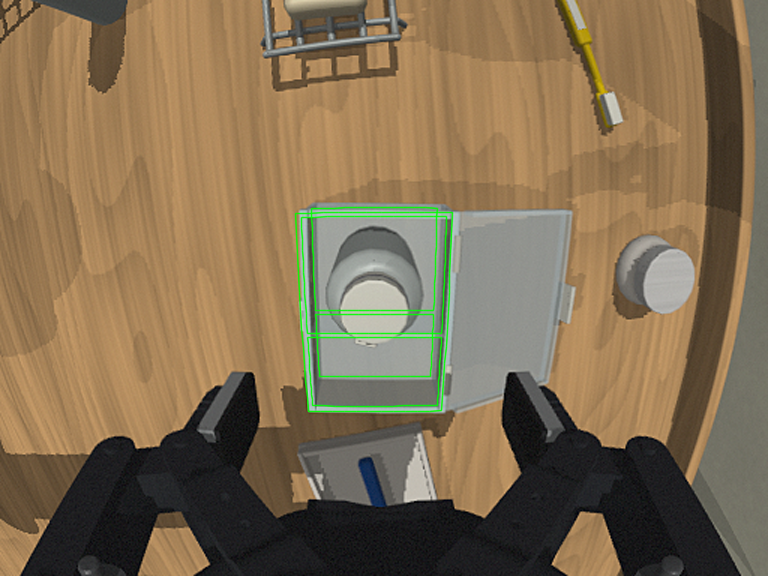

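The stout bottle stands in the wide bay. Next is the slim one.

Emit:
arm_command([
  [0,[-29,0,-29],0],
  [0,[-58,0,-58],0],
  [0,[-87,0,-87],0],
  [0,[-116,0,-115],0],
  [0,[-145,0,-144],0],
])

```text
time: 17.37
tcp_pos: [0.5012, 0.1786, 0.1725]
ee_rot: [-1.168, 1.266, -1.269]
ft_force: [0.0, 0.8, -0.0]
finger_gap: 0.0851
```

```bash
python3 go.py 0.4382 0.2557 0.16 -0.08
```

```text
t 17.37 tcp [0.5012 0.1786 0.1725] gap 0.0851 F [ 0.   0.8 -0. ] q [ 0.13  0.03  1.91 -0.    1.2   0.21]
shift,turn,curjaw [-71.8  12.3 -69.1] -0.0 -4.6
[[-0.08, 0.003, 0.997], [-0.997, 0.0, -0.08], [-0.0, -1.0, 0.003]]
```

Emit:
arm_command([
  [0,[-28,0,-28],0],
  [0,[-55,0,-55],0],
  [0,[-71,3,-69],0],
  [0,[-72,5,-69],0],
  [0,[-72,5,-69],0],
])

```text
time: 17.78
tcp_pos: [0.4369, 0.2564, 0.1664]
ee_rot: [-1.171, 1.265, -1.268]
ft_force: [1.1, -1.0, -0.3]
finger_gap: 0.0854
```

```bash
python3 wr.py w11 slim; python3 go.py 0.4382 0.2557 0.06 -0.08
```

```text
t 17.83 tcp [0.4378 0.2558 0.1667] gap 0.086 F [-0.2 -0.7 -0.4] q [ 0.31 -0.02  1.97 -0.    1.19  0.39]
shift,turn,curjaw [  0.  106.7   0.2] 0.0 -4.6
[[-0.08, 0.002, 0.997], [-0.997, -0.001, -0.08], [0.0, -1.0, 0.002]]
```

View pics/w11.png

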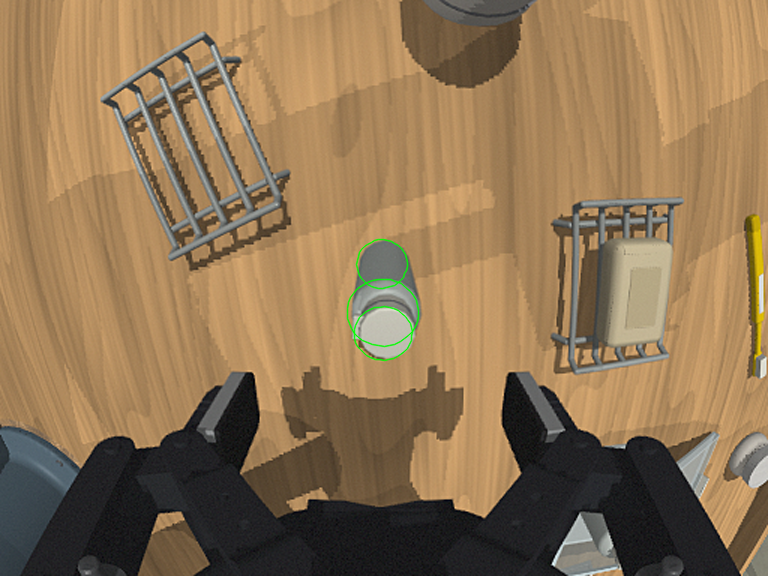

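Emit:
arm_command([
  [0,[0,35,1],0],
  [0,[0,65,1],0],
  [0,[0,88,1],0],
  [0,[0,98,1],0],
  [0,[0,102,1],0],
])

```text
time: 18.25
tcp_pos: [0.4385, 0.2543, 0.0627]
ee_rot: [-1.172, 1.269, -1.27]
ft_force: [0.6, 0.1, -0.2]
finger_gap: 0.0859
```

Emit:
arm_command([
  [0,[0,0,0],0],
])

```text
time: 18.33
tcp_pos: [0.4391, 0.2537, 0.0627]
ee_rot: [-1.172, 1.27, -1.27]
ft_force: [-0.3, -0.0, 0.1]
finger_gap: 0.0854
```

```bash
python3 go.py 0.4386 0.2557 0.061 -0.08
```

```text
t 18.33 tcp [0.4391 0.2537 0.0627] gap 0.0854 F [-0.3 -0.   0.1] q [ 0.3   0.14  2.02 -0.    0.98  0.38]
shift,turn,curjaw [-1.9  1.7 -0.7] -0.2 -4.7
[[-0.083, -0.002, 0.997], [-0.997, -0.002, -0.083], [0.002, -1.0, -0.002]]
```

Emit:
arm_command([
  [0,[-2,1,-1],0],
  [255,[-2,1,-1],0],
  [255,[-2,1,-1],0],
  [255,[-2,1,-1],0],
  [255,[-2,1,-1],0],
])

```text
time: 18.75
tcp_pos: [0.4388, 0.256, 0.0625]
ee_rot: [-1.171, 1.269, -1.271]
ft_force: [1.0, -0.6, 1.5]
finger_gap: 0.039
```

Emit:
arm_command([
  [255,[0,0,0],0],
  [255,[0,0,0],0],
  [255,[0,0,0],0],
])

```text
time: 19.0
tcp_pos: [0.4389, 0.2561, 0.0627]
ee_rot: [-1.17, 1.269, -1.271]
ft_force: [0.6, 0.0, 1.8]
finger_gap: 0.0348
```

```bash
python3 go.py 0.4386 0.2557 0.061 -0.08
```

```text
t 19.0 tcp [0.4389 0.2561 0.0627] gap 0.0348 F [0.6 0.  1.8] q [ 0.31  0.14  2.02 -0.    0.98  0.39]
shift,turn,curjaw [ 0.4  1.7 -0.2] -0.1 -4.7
[[-0.082, -0.0, 0.997], [-0.997, -0.001, -0.082], [0.001, -1.0, -0.0]]
```

Emit:
arm_command([
  [255,[0,-35,0],0],
  [255,[0,-75,0],0],
  [255,[0,-110,0],0],
  [255,[20,-135,12],0],
  [255,[48,-140,32],0],
])

```text
time: 19.42
tcp_pos: [0.4687, 0.2074, 0.2084]
ee_rot: [-1.164, 1.261, -1.269]
ft_force: [2.2, -0.3, -0.1]
finger_gap: 0.0343
```

```bash
python3 go.py 0.6297 -0.0468 0.2 -0.079
```

```text
t 19.42 tcp [0.4687 0.2074 0.2084] gap 0.0343 F [ 2.2 -0.3 -0.1] q [ 0.2  -0.06  1.93 -0.    1.27  0.27]
shift,turn,curjaw [240.9   9.5 180.3] 0.1 -4.5
[[-0.078, 0.008, 0.997], [-0.997, 0.001, -0.078], [-0.002, -1.0, 0.008]]
```

Emit:
arm_command([
  [255,[32,0,24],0],
  [255,[64,0,48],0],
  [255,[97,0,72],0],
  [255,[130,0,97],0],
  [255,[162,0,121],0],
])

```text
time: 19.83
tcp_pos: [0.5771, 0.0346, 0.2088]
ee_rot: [-1.164, 1.261, -1.269]
ft_force: [0.5, -1.0, 0.1]
finger_gap: 0.0348
```

```bash
python3 go.py 0.6297 -0.0468 0.2 -0.079
```

```text
t 19.83 tcp [0.5771 0.0346 0.2088] gap 0.0348 F [ 0.5 -1.   0.1] q [-0.14  0.1   1.77  0.    1.27 -0.06]
shift,turn,curjaw [77.   9.1 58.7] 0.0 -4.5
[[-0.078, 0.008, 0.997], [-0.997, 0.001, -0.078], [-0.002, -1.0, 0.008]]
```

Emit:
arm_command([
  [255,[32,0,24],0],
  [255,[60,0,46],0],
  [255,[77,4,59],0],
  [255,[77,9,59],0],
  [255,[77,9,59],0],
])

```text
time: 20.25
tcp_pos: [0.6292, -0.0475, 0.198]
ee_rot: [-1.165, 1.266, -1.268]
ft_force: [0.1, 1.0, -1.5]
finger_gap: 0.0344
```

```bash
python3 wr.py w12 box; python3 go.py 0.6297 -0.0468 0.066 -0.079
```

```text
t 20.3 tcp [ 0.629  -0.0465  0.1985] gap 0.0347 F [ 0.3  0.1 -0.4] q [-0.25  0.23  1.64  0.    1.27 -0.18]
shift,turn,curjaw [6.000e-01 1.325e+02 1.000e-01] 0.0 -4.5
[[-0.079, 0.005, 0.997], [-0.997, 0.002, -0.079], [-0.003, -1.0, 0.005]]
```

View pics/w12.png

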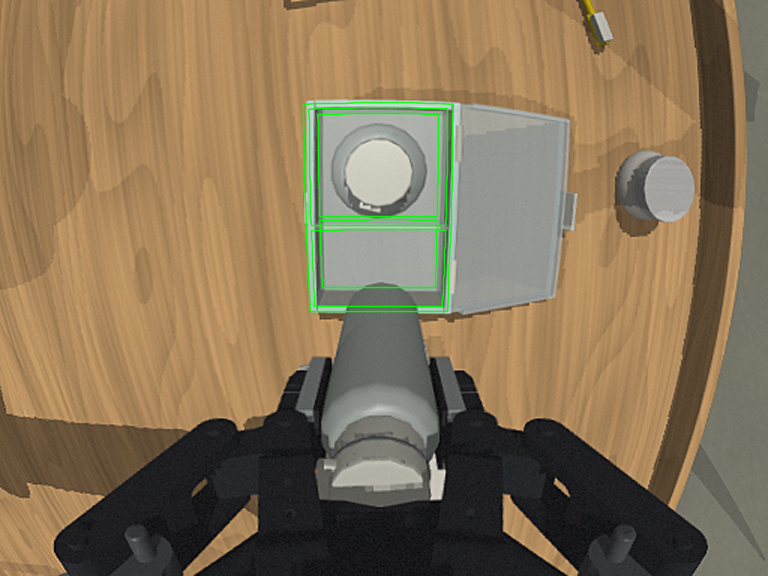

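The box matches and the stout bottle is upright in the wide bay. I'll lower the slim one.

Emit:
arm_command([
  [255,[1,30,1],0],
  [255,[1,65,1],0],
  [255,[1,95,1],0],
  [255,[1,112,1],0],
  [255,[1,119,1],0],
])

```text
time: 20.72
tcp_pos: [0.6274, -0.0451, 0.0757]
ee_rot: [-1.17, 1.269, -1.262]
ft_force: [1.1, 0.4, -1.5]
finger_gap: 0.0344
```

Emit:
arm_command([
  [255,[0,2,0],0],
  [255,[0,2,0],0],
])

```text
time: 20.88
tcp_pos: [0.6267, -0.044, 0.0735]
ee_rot: [-1.172, 1.269, -1.26]
ft_force: [-0.2, 0.0, -0.8]
finger_gap: 0.0343
```

```bash
python3 go.py 0.6297 -0.0468 0.066 -0.079
```

```text
t 20.88 tcp [ 0.6267 -0.044   0.0735] gap 0.0343 F [-0.2  0.  -0.8] q [-0.25  0.38  1.7   0.    1.06 -0.18]
shift,turn,curjaw [2.6 7.5 3.3] 0.2 -4.3
[[-0.076, -0.003, 0.997], [-0.997, 0.005, -0.076], [-0.004, -1.0, -0.004]]
```

Emit:
arm_command([
  [255,[3,2,3],0],
  [255,[3,4,3],0],
  [255,[3,6,3],0],
  [255,[3,7,3],0],
  [255,[3,8,3],0],
])

```text
time: 21.3
tcp_pos: [0.6297, -0.0473, 0.0659]
ee_rot: [-1.171, 1.269, -1.26]
ft_force: [-0.6, -0.2, -0.6]
finger_gap: 0.0343
```

```bash
python3 go.py 0.6297 -0.0468 0.066 -0.079
```

```text
t 21.3 tcp [ 0.6297 -0.0473  0.0659] gap 0.0343 F [-0.6 -0.2 -0.6] q [-0.26  0.4   1.7   0.    1.05 -0.18]
shift,turn,curjaw [-0.5 -0.1 -0. ] 0.2 -4.3
[[-0.076, -0.003, 0.997], [-0.997, 0.005, -0.076], [-0.004, -1.0, -0.003]]
```

Emit:
arm_command([
  [255,[0,1,0],0],
  [255,[0,2,0],0],
  [255,[0,2,0],0],
])

```text
time: 21.55
tcp_pos: [0.63, -0.0472, 0.0657]
ee_rot: [-1.171, 1.269, -1.26]
ft_force: [-4.5, 1.7, 8.5]
finger_gap: 0.0344
```

```bash
python3 go.py 0.6297 -0.0468 0.066 -0.079
```

```text
t 21.55 tcp [ 0.63   -0.0472  0.0657] gap 0.0344 F [-4.5  1.7  8.5] q [-0.26  0.4   1.7   0.    1.05 -0.18]
shift,turn,curjaw [-0.4 -0.3 -0.3] 0.2 -4.3
[[-0.076, -0.003, 0.997], [-0.997, 0.005, -0.076], [-0.004, -1.0, -0.003]]
```

Floor contact. Release, then rise.

Emit:
arm_command([
  [170,[0,0,0],0],
  [80,[0,0,0],0],
  [0,[0,0,0],0],
  [0,[0,0,0],0],
  [0,[0,-12,0],0],
])

```text
time: 21.97
tcp_pos: [0.628, -0.0469, 0.0752]
ee_rot: [-1.174, 1.274, -1.257]
ft_force: [-0.8, 0.2, 0.0]
finger_gap: 0.081
```

Emit:
arm_command([
  [0,[0,-35,0],0],
  [0,[0,-75,0],0],
  [0,[0,-115,0],0],
  [0,[0,-150,0],0],
  [0,[0,-150,0],0],
])

```text
time: 22.38
tcp_pos: [0.6337, -0.0488, 0.2362]
ee_rot: [-1.165, 1.26, -1.267]
ft_force: [0.6, -0.3, 1.6]
finger_gap: 0.0853
```

```bash
python3 wr.py w13 box; python3 go.py 0.55 -0.0468 0.25 -0.079
python3 - <<'E'
from cell import eyes
from h import *
im=eyes.get_image('side')[:,:,::-1].copy(); cv2.imwrite('pics/side2.png',im); cv2.imwrite('pics/side2c.png',crop(im,140,80,360,290,2.8))
im=eyes.get_image('top')[:,:,::-1].copy(); cv2.imwrite('pics/top2.png',im)
E
```

```text
t 22.43 tcp [ 0.6321 -0.0485  0.2321] gap 0.0853 F [-0.5  0.   0.2] q [-0.26  0.21  1.6   0.    1.33 -0.18]
shift,turn,curjaw [  4.5 -18.1 -82. ] 0.2 -4.3
[[-0.076, 0.003, 0.997], [-0.997, 0.003, -0.076], [-0.003, -1.0, 0.003]]
```

View pics/w13.png

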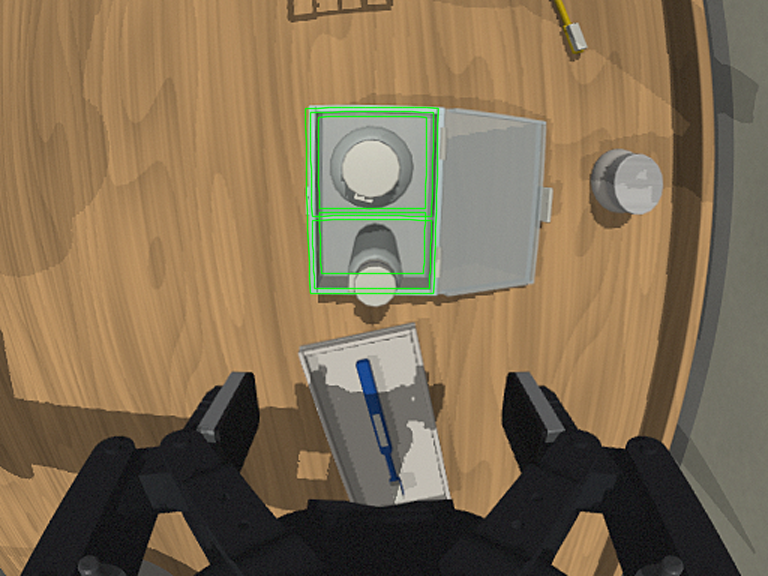

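View pics/side2c.png

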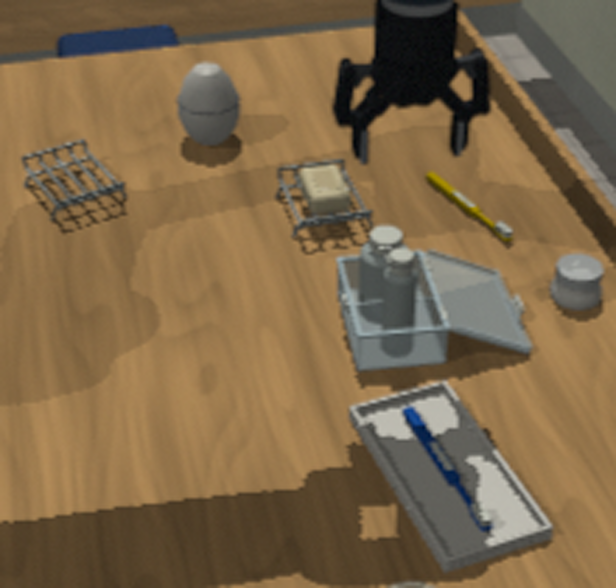

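View pics/top2.png

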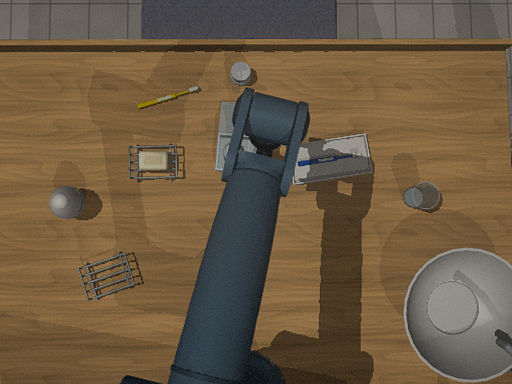

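All four are placed. I'll check the brush's offset in the tray from w7.

```bash
python3 - <<'E'
from h import *
d=np.load('pics/w7.npz');c={'intrinsics':d['K'],'cam_to_world':d['T']}
f=lambda u,v,z:p2w(c,(np.array([u,v])+.5)/1.5-.5,z,True)[:2]
t=f(376,168,.013);h=f(376,403,.018)
m=(t+h)/2-[.6224,-.2395]; a=.1455; R2=np.array([[np.cos(a),np.sin(a)],[-np.sin(a),np.cos(a)]])
print('brush len',np.linalg.norm(t-h),'offset in tray frame mm',R2@m*1000,'dir err deg',np.degrees(np.arctan2(*(t-h)[::-1])-np.pi/2-a))
E
```

```text
brush len 0.170097115529731 offset in tray frame mm [0.52228516 1.01235583] dir err deg 0.005790011579577469
```

```bash
python3 - <<'E'
from cell import manip,sensors
o=sensors.get_obs(); print(o['time'],o['tcp_pos'],o['ft_force'])
print(manip.job_done())
E
```

```text
22.5333 [ 0.62913289 -0.04771944  0.22573677] [-0.2235983 -0.121733  -0.6074169]
the job is handed in; nothing more can be done
None
```

All four things are put away in the order asked, and I handed the job in at about 22.5 s of the 112 s allowed. `job_done` reports no verdict, so the results below rest on my own camera and force readings.

- **Soap:** it lies flat and lengthwise on the far rack, about 2 mm from its centre. That was measured in the wrist picture after release.
- **Toothbrush:** the blue one lies along the tray's length with its bristles up, about 1 mm from the middle. It touched down at the height expected for the tray floor.
- **Bottles:** the stout one stands upright in the wide bay and the slim one in the narrow bay. Each was released only after it touched the box floor, and both looked upright in the last wrist and side pictures.
- **Bystanders:** the egg-shaped jar and the tumbler were not touched and look unmoved in the last top view. I checked this by eye only.

Two measurements were off and corrected on the way. My first estimate of the rack was about 4 mm out in x, which I fixed from the wrist camera before placing the soap. The box was about 1 mm out, well inside the clearance. I saw no forces above about 13 N in the readings between moves, and none of my final checks failed.

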